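Size the children's bangles on the nightstand and sort them by size

ROBOT

A 6-joint arm with a two-finger parallel gripper is mounted at the origin on the work surface. World frame = base frame: x ahead of the robot, y to its left, z up, the work surface at z = 0. Lengths are in m, angles in degrees, forces in N, time in s.
With the tool pointing down it reaches from about 0.375 to 0.9 m from the base axis. Payload 3.1 kg.
Tool frame: the origin (TCP) lies midway between the tips of the shut fingers; the grasp point (between the pads) lies 19 mm behind it; z points along the fingers, y is the direction in which the jaws open and shut (so a half turn about z gives the same grasp; the last joint's range is limited). The gripper opens to 87 mm and grips with 3 to 60 N. Pads are 19 mm wide; open, the fingers measure 117 mm over their backs; the gripper's body (75 mm by 190 mm) begins 51 mm behind the grasp point.
Start: joints at [-78.638, 30.224, 82.088, -0, 67.689, -10.227], TCP at [0.23, -0.581, 0.223] pointing down, gripper open.
Joint ranges: [-176.69, 176.69], [-43.24, 126.21], [12.49, 139.97], [-82, 262], [0, 151.66], [-163.58, 163.58]. Speed limits (degrees/s): [159.86, 159.86, 180, 180, 180, 180].

INTERFACE

Orientations are given as a 3x3 rotation matrix whose columns are the frame's x, y, z axes.
In Python, from rig import bot, capture, get_calibration gives the robot as it stands.
- The arm moves only by the tool play_rows, never from a script. Its arguments are lists of equal length, an entry for each row: "fingers": the closure in counts, from 0 (fully open) to 255 (shut); "linear": the shift along the tool's x, y, z in mm, a list of three; "rot": the turn, a rotation vector about the tool's x, y, z in degrees, a list of three. A call has 1 to 20 rows; each row is the pose to reach, as a shift and turn from the pose commanded when the call began, along the tool's axes at that moment; what a row does not reach only later rows make up. A row lasts 1/10 s, in which the tool goes at most 50 mm and 8.59 degrees, less where a joint would pass 70% of its speed; a pose out of reach is approached as far as the arm can. A call with a gripper value outside its range is refused whole. The fingers move at their own pace and stop on an object; the grip force is fixed at half the most. Time passes only in rows, so rows that repeat a pose let the fingers close. It gives the time, the measured TCP pose, the force and the opening at its end, in the units of the state.
- bot.read_state(): the state, without advancing time (a new reading comes with each control period).
- capture(name): name is "scene" or "top" or "wrist"; returns the picture (384x512x3 uint8, red, green, blue); there is no depth.
- get_calibration(name): a dict with "vfov" (degrees; the focal length in pixels is half the picture's height over the tangent of half this angle, whatever the lens; pixels are square), "cx", "cy" (the principal point, pixels), "dist" ([k1, k2, p1, p2, k3] as OpenCV has them; the pictures are not rectified), "camera_from_world" (4x4, takes a point from world to camera coordinates). Camera axes: x right, y down, z forward; pixel columns grow to the right and rows downward; lengths in m; the calibration is good to about 2 mm. A picture is of the moment at which its call begins: read the wrist's pose just before it. get_calibration takes no time and is no camera call; for the wrist camera it gives the pose at the moment of the call.
- bot.hand_in(): hands the job in, once; it reports no verdict.
The state is a dict: "time_s": time; "joint_positions": joint angles; "qvel": joint speeds; "tau": joint torques, N m; "position": TCP position; "tcp_rot": TCP orientation; "force": force on the tool from outside, world axes, zero at the start; "moment": the same for the moment, N m; "opening": opening from 0.0 (shut) to 1.0 (fully open).
Only numpy, scipy, OpenCV 4.12 (cv2) and the standard library are available. Lean on these libraries where they do the work, as an engineer would, in place of code of your own. Each camera call takes 0.05 s, during which the arm holds its last target.

TASK

Swing the little lamp on the nightstand so that it points straight at the bangle sizer, let it stay there, and size the bangles that are there in the order red, white, black, wood: slide each down the sizer until it stops, let go so that it sits level, and see which coloured step it rests on. Lay each sized bangle flat in the dish of that step's colour. Once all are sized, swing the lamp back over its white parking mark, and leave the mug, flashlight, lip balm and binder clip alone.

Things in the scene. Friction and masses are not known exactly. Their poses are not given: they have to be found in the camera images.
- sizer: bangle sizer, fixed: stepped taper, 88 mm high, upright on a dark wooden foot (84 mm diameter, 8 mm thick). A bangle slides down it until its underside rests on the top face of the blue, yellow or green step; the colour directly under it is its size. The bore then has about 1.2 mm play all round. Origin: centre of the foot's underside, on the tabletop
- step_blue (a point): centre of the blue step's top face, 35 mm above the tabletop; the step is 58 mm in diameter. It stops bangles of 54 mm bore, whose centre is then 47 mm above the tabletop
- step_yellow (a point): centre of the yellow step's top face, 50 mm above the tabletop; the step tapers from 52 mm diameter up to 49 mm. It stops bangles of 45 mm bore, whose centre is then 62 mm above the tabletop
- step_green (a point): centre of the green step's top face, 65 mm above the tabletop; the step tapers from 43 mm diameter up to 40 mm. It stops bangles of 36 mm bore, whose centre is then 77 mm above the tabletop
- sizer_top (a point): top of the sizer's white nose (34 mm diameter tapering up to 24 mm), on its axis, 88 mm above the tabletop
- dish_blue: shallow round blue dish, fixed, 104 mm outside and about 96 mm inside diameter, floor 4 mm thick, rim 9 mm above the tabletop; origin: centre of its underside. Two bangles of one size lie stacked in it
- dish_yellow: shallow round yellow dish, fixed, 104 mm outside and about 96 mm inside diameter, floor 4 mm thick, rim 9 mm above the tabletop; origin: centre of its underside. Two bangles of one size lie stacked in it
- dish_green: shallow round green dish, fixed, 104 mm outside and about 96 mm inside diameter, floor 4 mm thick, rim 9 mm above the tabletop; origin: centre of its underside. Two bangles of one size lie stacked in it
- lamp_arm (a joint): swing angle of the small bedside lamp's arm (rad) about its upright post, anticlockwise from above positive, range -0.5 to 2.4; stiff friction hinge (0.1 N m): the arm stays where it is released. 0 when the arm lies exactly over the white parking mark on the lamp's grey base and on the grey collar below the arm
- lamp_hinge (a point): the hinge axis of the lamp arm, 145 mm above the tabletop; its x axis points along the arm, the way the lamp shines (level), z up. The arm carries a white barrel head, 40 mm diameter, 72 to 132 mm out from the hinge
- lamp_grip (a point): grip point on the black upright stub on top of the lamp head: 18 mm diameter, 190 mm above the tabletop, 100 mm out from the hinge; the stub is free from 165 mm to its top at 210 mm and turns with the arm
- red_mid (a point): centre (half-way up, on the axis) of the red bangle: a rigid ring 64 mm outside diameter, 24 mm high, about 40 g, lying flat at the start; z is its axis. Its bore is 36, 45 or 54 mm, which of these is found by trying it on the sizer. It may be absent
- white_mid (a point): centre (half-way up, on the axis) of the white bangle: a rigid ring 64 mm outside diameter, 24 mm high, about 40 g, lying flat at the start; z is its axis. Its bore is 36, 45 or 54 mm, which of these is found by trying it on the sizer. It may be absent
- black_mid (a point): centre (half-way up, on the axis) of the black bangle: a rigid ring 64 mm outside diameter, 24 mm high, about 40 g, lying flat at the start; z is its axis. Its bore is 36, 45 or 54 mm, which of these is found by trying it on the sizer. It may be absent
- wood_mid (a point): centre (half-way up, on the axis) of the brown wooden bangle: a rigid ring 64 mm outside diameter, 24 mm high, about 40 g, lying flat at the start; z is its axis. Its bore is 36, 45 or 54 mm, which of these is found by trying it on the sizer. It may be absent
- mug_mid (a point): bystander: white ceramic mug, 82 mm diameter, 92 mm high; point half-way up its axis
- flashlight_mid (a point): bystander: orange plastic flashlight with a slide switch, 153 mm long, 44 mm across the head, lying; point near its middle, on its axis
- balm_mid (a point): bystander: green lip balm tube with a white cap, 24 mm diameter, 73 mm high, standing; point half-way up
- clip_mid (a point): bystander: dark metal binder clip, 51 mm wide, wire handles up; point half-way up its body
Mind the look-alikes: they are no part of the job. Of the things like the part that bears black_mid, leave any that is yellow; of the rest the larger one is meant. What is shaped like the part that bears red_mid but green is not meant.

How it is judged (in metres and radians):
On the way, in this order (a step that is already met when the one before it is completed fails the run):
1. the lamp points at the sizer and is let go (y of sizer_top in the frame of lamp_hinge between -0.025 and 0.025 m and x of sizer_top in the frame of lamp_hinge above 0.05 m and contact force between the fingers and lamp_arm below 0.1 N), for 0.2 s.
2. the red bangle sits level, let go, on the step of the sizer that stops it (within 4 mm), with the lamp still on the sizer (z of red_mid in the frame of sizer between 0.058 and 0.066 m and horizontal distance between red_mid and sizer below 0.005 m and angle between red_mid's own z axis and vertical below 0.12 rad and contact force between the fingers and red below 0.1 N and y of red_mid in the frame of lamp_hinge between -0.03 and 0.03 m and x of red_mid in the frame of lamp_hinge above 0.05 m), for 0.2 s.
3. the white bangle sits level, let go, on the step of the sizer that stops it (within 4 mm), with the lamp still on the sizer (z of white_mid in the frame of sizer between 0.073 and 0.081 m and horizontal distance between white_mid and sizer below 0.005 m and angle between white_mid's own z axis and vertical below 0.12 rad and contact force between the fingers and white below 0.1 N and y of white_mid in the frame of lamp_hinge between -0.03 and 0.03 m and x of white_mid in the frame of lamp_hinge above 0.05 m), for 0.2 s.
4. the black bangle sits level, let go, on the step of the sizer that stops it (within 4 mm), with the lamp still on the sizer (z of black_mid in the frame of sizer between 0.043 and 0.051 m and horizontal distance between black_mid and sizer below 0.005 m and angle between black_mid's own z axis and vertical below 0.12 rad and contact force between the fingers and black below 0.1 N and y of black_mid in the frame of lamp_hinge between -0.03 and 0.03 m and x of black_mid in the frame of lamp_hinge above 0.05 m), for 0.2 s.
5. the wood bangle sits level, let go, on the step of the sizer that stops it (within 4 mm), with the lamp still on the sizer (z of wood_mid in the frame of sizer between 0.058 and 0.066 m and horizontal distance between wood_mid and sizer below 0.005 m and angle between wood_mid's own z axis and vertical below 0.12 rad and contact force between the fingers and wood below 0.1 N and y of wood_mid in the frame of lamp_hinge between -0.03 and 0.03 m and x of wood_mid in the frame of lamp_hinge above 0.05 m), for 0.2 s.
At the end, for the whole second after the job is handed in: every bangle present lies flat (within 0.2 rad) in the dish of the colour of the step that stopped it (centre within 22 mm of the dish's centre, below 50 mm), and the lamp arm stands within 0.12 rad of its parking mark (value of joint lamp_arm between -0.12 and 0.12 rad and horizontal distance between each of red_mid, wood_mid and dish_yellow below 0.022 m and angle between each of red_mid, white_mid, black_mid, wood_mid's own z axis and vertical below 0.2 rad and height (world z) of each of red_mid, white_mid, black_mid, wood_mid below 0.05 m and horizontal distance between white_mid and dish_green below 0.022 m and horizontal distance between black_mid and dish_blue below 0.022 m); the robot touches nothing.
It fails at once if the mug is pushed more than 40 mm or knocked over (distance of mug_mid from where it was at the start of the episode above 0.04 m or angle between mug_mid's own z axis and vertical above 0.6 rad).
It fails at once if the flashlight is pushed more than 40 mm or knocked over (distance of flashlight_mid from where it was at the start of the episode above 0.04 m or angle between flashlight_mid's own z axis and vertical above 0.6 rad).
It fails at once if the balm is pushed more than 40 mm or knocked over (distance of balm_mid from where it was at the start of the episode above 0.04 m or angle between balm_mid's own z axis and vertical above 0.6 rad).
It fails at once if the clip is pushed more than 40 mm or knocked over (distance of clip_mid from where it was at the start of the episode above 0.04 m or angle between clip_mid's own z axis and vertical above 0.6 rad).
Of red, white, black, wood only 3 to 4 are there at a start; the rules pass over those that are not, and their reading is None.
At some moment in a run one of red, white, black, wood may be knocked a few centimetres aside while the robot is not near it.
Once in a run the grip may slacken for a moment while it holds something.
It also fails if it takes over 210 s, if anything falls off the work surface, if the arm or the gripper's body presses on something with over 40 N, if the wrist force passes 120 N, or if a joint passes its speed limit or range.

## Working session

There is one attempt and no reset: what is moved stays moved. The work goes in short steps, Python scripts to look and compute and a tool call to move; the robot and the scene stay as the last step left them, time stands still between calls to the robot, and variables do not carry over. Pictures are saved under pics/ and viewed, and the job is handed in when it is done.

Besides the shell and the picture viewer there is one more tool, called after "Emit:" by a JSON object that holds its "name" and its "arguments". play_rows: Moves the arm, as the interface text tells. Its arguments: {"type":"object","properties":{"fingers":{"type":"array"},"linear":{"type":"array"},"rot":{"type":"array"}},"required":["fingers","linear","rot"]}

```bash
mkdir -p pics; ls; cat > h.py <<'E'
import numpy as np, cv2
from rig import bot, capture, get_calibration
def K(c,h=384):
    f=h/2/np.tan(np.radians(c['vfov'])/2)
    return np.array([[f,0,c['cx']],[0,f,c['cy']],[0,0,1.]]),np.array(c['dist'],float)
def ray(c,px):
    k,d=K(c); T=np.array(c['camera_from_world'])
    n=cv2.undistortPoints(np.array([[px]],float),k,d)[0,0]
    R=T[:3,:3];o=-R.T@T[:3,3]; return o,R.T@np.array([n[0],n[1],1.])
def at(c,px,z):
    o,v=ray(c,px); return o+v*(z-o[2])/v[2]
def proj(c,P):
    k,d=K(c); T=np.array(c['camera_from_world'])
    r,_=cv2.Rodrigues(T[:3,:3])
    return cv2.projectPoints(np.array(P,float).reshape(-1,1,3),r,T[:3,3],k,d)[0][:,0]
def save(im,name,crop=None,s=1.5):
    if crop: im=im[crop[1]:crop[3],crop[0]:crop[2]]
    im=cv2.resize(im,None,fx=s,fy=s,interpolation=cv2.INTER_CUBIC)
    cv2.imwrite(f'pics/{name}.png',im[:,:,::-1])
E
python3 - <<'E'
from h import *
for n in ['scene','top','wrist']:
    c=get_calibration(n); im=capture(n); np.save(f'pics/{n}0.npy',im); save(im,n+'0')
    T=np.array(c['camera_from_world']); print(n,c['vfov'],c['dist'],-T[:3,:3].T@T[:3,3])
    print(T.round(3))
print(bot.read_state())
E
```

```text
pics
scene 49.64903849206107 [-0.0910141  0.         0.         0.         0.       ] [1.72458595 0.05006637 0.90149866]
[[-0.044  0.999  0.022  0.006]
 [ 0.536  0.042 -0.843 -0.166]
 [-0.843 -0.025 -0.537  1.94 ]
 [ 0.     0.     0.     1.   ]]
top 53.962805869364544 [-0.05690766  0.          0.          0.          0.        ] [0.47301237 0.02424243 1.2540587 ]
[[-0.015 -1.     0.009  0.02 ]
 [-0.998  0.015 -0.065  0.554]
 [ 0.065 -0.01  -0.998  1.221]
 [ 0.     0.     0.     1.   ]]
wrist 63.95416538069388 [-0.07879241  0.          0.          0.          0.        ] [ 0.29906096 -0.55321384  0.38275609]
[[ 0.368 -0.93  -0.003 -0.623]
 [-0.894 -0.354  0.275 -0.034]
 [-0.257 -0.099 -0.961  0.39 ]
 [ 0.     0.     0.     1.   ]]
{'time_s': 0.15, 'joint_positions': array([-7.86380094e+01,  3.02690013e+01,  8.21399551e+01, -1.44743809e-03,
        6.76891539e+01, -1.02295623e+01]), 'qvel': array([-0.00973765, -0.09129574, -0.15146981, -0.04942933, -0.05564414,
       -0.04554286]), 'tau': array([ 6.46571116e-04, -4.40429699e+01, -1.76842010e+01,  6.32928824e-02,
        5.52456791e-02, -1.06855105e-04]), 'position': array([ 0.2298763 , -0.58058012,  0.22176968]), 'tcp_rot': array([[ 9.29827263e-01,  3.67996103e-01, -3.60257351e-04],
       [ 3.67996172e-01, -9.29825798e-01,  1.67418271e-03],
       [ 2.81116135e-04, -1.68927406e-03, -9.99998534e-01]]), 'force': array([ 1.00512954, -0.4824175 , -0.89111544]), 'moment': array([ 0.02838154, -0.00852454, -0.01504109]), 'opening': 1.004073685551142}
```

View pics/scene0.png

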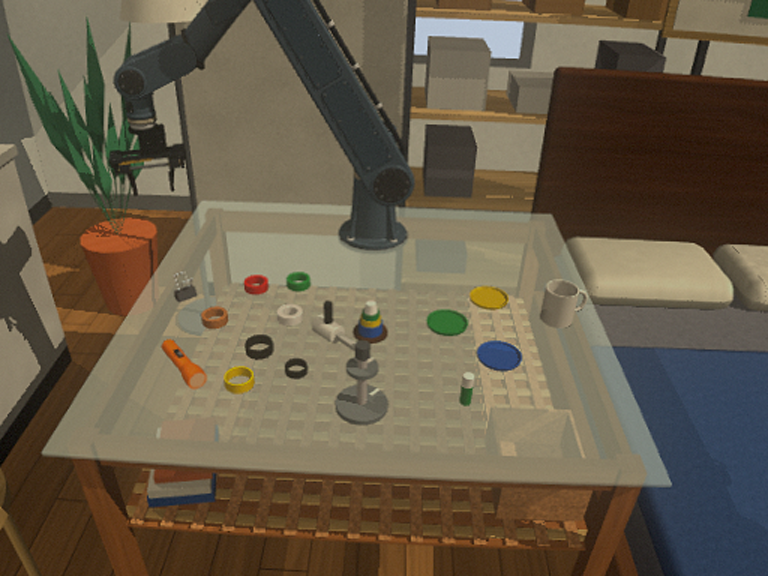

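View pics/top0.png

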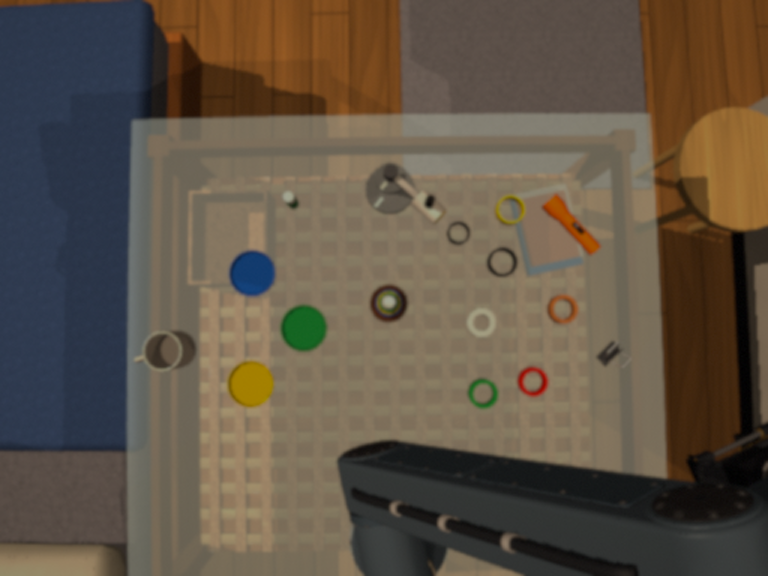

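View pics/wrist0.png

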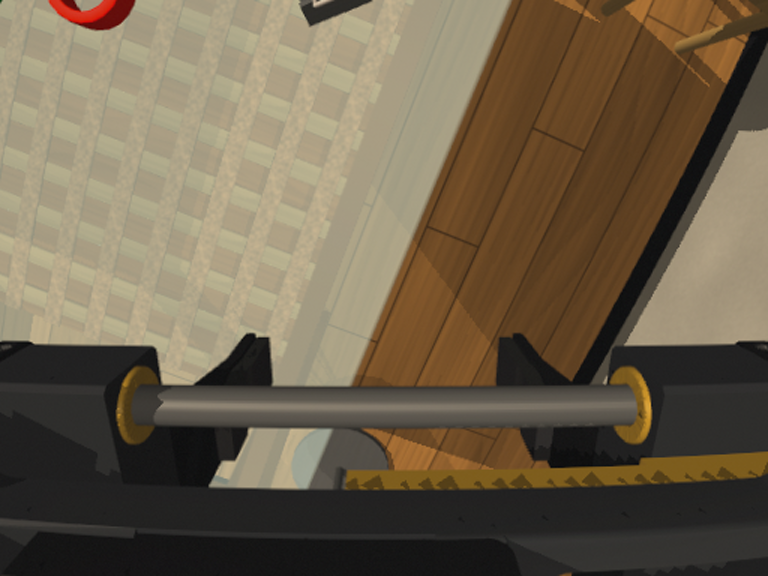

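```bash
python3 - <<'E'
from h import *
t=np.load('pics/top0.npy'); s=np.load('pics/scene0.npy')
save(t,'t_a',(230,95,310,225),4.6); save(t,'t_b',(290,115,430,280),3.6); save(t,'t_c',(140,150,290,280),5)
save(s,'s_a',(190,180,290,290),5)
c=get_calibration('top')
for n,p,z in [('red',(533,381),.012),('grn',(483,393),.012),('white',(481,323),.012),('black',(503,263),.012),('sblack',(458,233),.01),('wood',(562,309),.012),('dblue',(252.5,273),.004),('dgreen',(304,328),.004),('dyel',(251,384),.004),('sizer',(388,303),.088),('foot',(388.5,303),.008),('post',(391,172),.17),('stub',(430,201),.21),('mug',(163,351),.09),('balm',(289,198),.07)]:
    print(n,at(c,(p[0]/1.5-.17,p[1]/1.5-.17),z).round(4))
E
```

```text
red [ 0.3429 -0.3009  0.012 ]
grn [ 0.319  -0.1901  0.012 ]
white [ 0.4718 -0.1893  0.012 ]
black [ 0.6037 -0.2416  0.012 ]
sblack [ 0.6722 -0.1435  0.01  ]
wood [ 0.4997 -0.3703  0.012 ]
dblue [0.5901 0.3144 0.004 ]
dgreen [0.4667 0.2004 0.004 ]
dyel [0.3455 0.318  0.004 ]
sizer [0.5161 0.0151 0.088 ]
foot [0.519  0.0134 0.008 ]
post [0.7685 0.006  0.17  ]
stub [ 0.7014 -0.0655  0.21  ]
mug [0.4236 0.4801 0.09  ]
balm [0.7427 0.2218 0.07  ]
```

```bash
sleep 0
```

```text
(no output)
```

View pics/t_a.png

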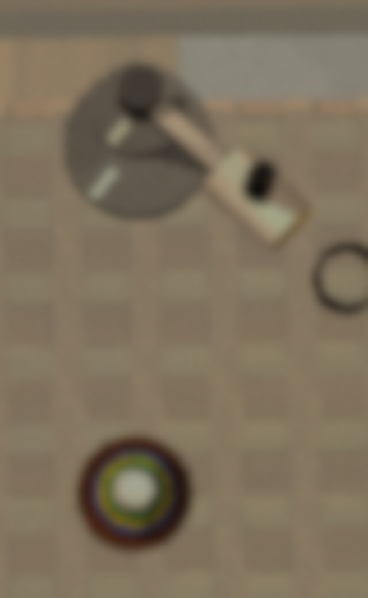

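View pics/t_b.png

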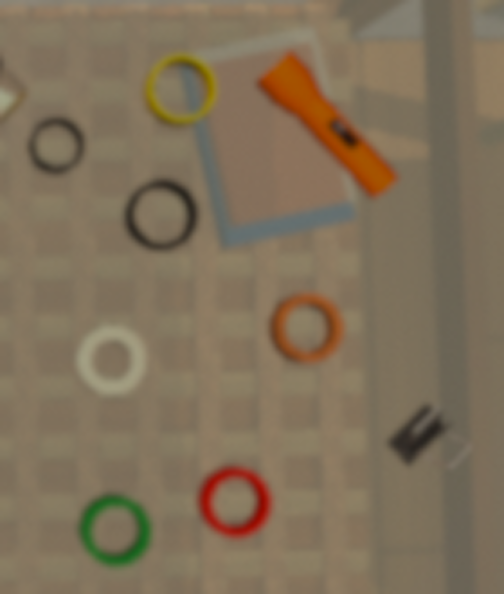

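View pics/s_a.png

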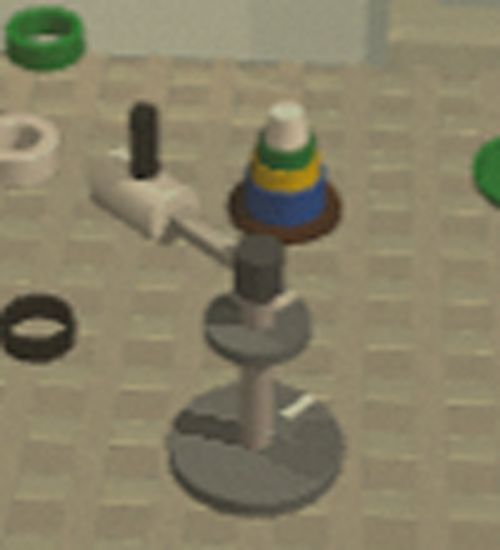

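View pics/t_c.png

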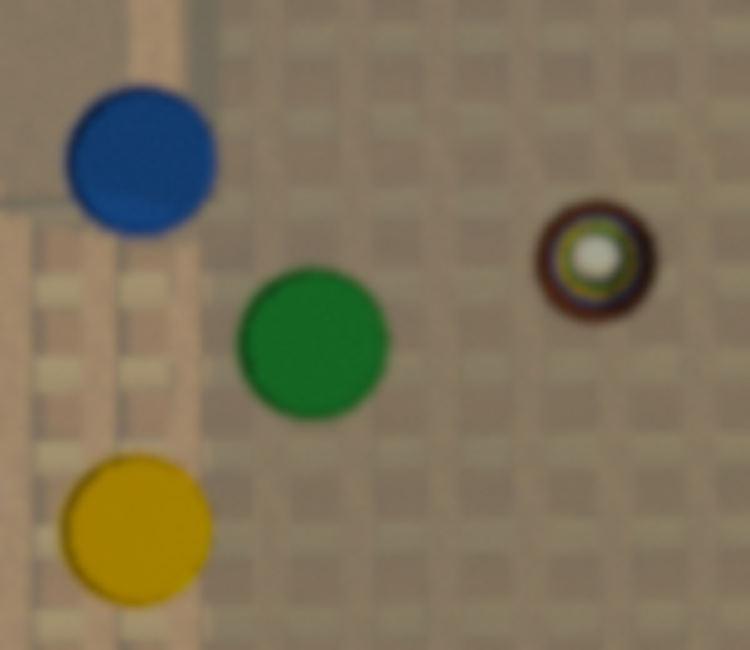

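```bash
python3 - <<'E'
from h import *
ct=get_calibration('top'); cs=get_calibration('scene')
T=lambda x,y:((x+.5)/4.6+230-.5,(y+.5)/4.6+95-.5)
S=lambda x,y:((x+.5)/5+190-.5,(y+.5)/5+180-.5)
for n,a,b,zs in [('base',(140,142),(256,445),(.008,.012)),('cap',(140,88),(258,249),(.16,.17,.18)),('stub',(262,175),(144,108),(.21,)),('siz',(134,488),(287,109),(.088,)),('foot',(134,492),(286,206),(.008,)),('markbase',(103,182),(298,405),(.012,)),('markcol',(120,131),(284,298),(.1,.11))]:
    for z in zs: print(n,z,at(ct,T(*a),z)[:2].round(4),at(cs,S(*b),z)[:2].round(4))
    # triangulate
    o1,v1=ray(ct,T(*a));o2,v2=ray(cs,S(*b))
    A=np.c_[v1,-v2]; k=np.linalg.lstsq(A,o2-o1,rcond=None)[0]
    p=o1+v1*k[0];q=o2+v2*k[1]; print('   tri',((p+q)/2).round(4),'gap',np.linalg.norm(p-q).round(4))
E
```

```text
base 0.008 [0.7751 0.0054] [0.7728 0.0084]
base 0.012 [0.7741 0.0055] [0.7771 0.0086]
   tri [0.7746 0.007  0.0097] gap 0.0031
cap 0.16 [0.7735 0.0072] [0.7707 0.0075]
cap 0.17 [0.7708 0.0073] [0.7836 0.008 ]
cap 0.18 [0.7681 0.0075] [0.7964 0.0086]
   tri [0.773  0.0074 0.1618] gap 0.0004
stub 0.21 [ 0.7047 -0.0657] [ 0.7037 -0.0649]
   tri [ 0.7046 -0.0652  0.2106] gap 0.0008
siz 0.088 [0.5196 0.0143] [0.5173 0.0148]
   tri [0.5195 0.0146 0.0895] gap 0.0006
foot 0.008 [0.5199 0.0136] [0.5235 0.0161]
   tri [0.5199 0.0148 0.0054] gap 0.0023
markbase 0.012 [0.745  0.0328] [0.7388 0.0331]
   tri [0.744  0.033  0.0167] gap 0.0004
markcol 0.1 [0.7605 0.0202] [0.7408 0.0225]
markcol 0.11 [0.7581 0.0203] [0.753  0.0228]
   tri [0.7572 0.0216 0.1134] gap 0.0027
```

```bash
cat >> h.py <<'E'
import json
from scipy.spatial.transform import Rotation as Ro
def Ry(y):
    c,s=np.cos(np.radians(y)),np.sin(np.radians(y)); return np.array([[c,s,0],[s,-c,0],[0,0,-1.]])
def st(): return json.load(open('cmd.json'))
def done(p): json.dump(list(p),open('cmd.json','w'))
# cmd = [x,y,z,yaw]; via: list of [x,y,z,yaw] -> shifts from current command
def plan(*via):
    x,y,z,w=st(); R=Ry(w); prev=np.array([x,y,z]);pw=w
    for v in via:
        d=R.T@(np.array(v[:3])-[x,y,z])*1000; dw=-(v[3]-w)
        n=max(np.linalg.norm(np.array(v[:3])-prev)/.05,abs(v[3]-pw)/8.59)
        print('lin',d.round(1).tolist(),'rotz',round(dw,1),'rows>=',round(n,1)); prev=np.array(v[:3]);pw=v[3]
    done(via[-1])
def state():
    s=bot.read_state(); R=s['tcp_rot']; p=s['position']
    print('t',s['time_s'],'pos',p.round(4),'yaw',np.degrees(np.arctan2(R[1,0],R[0,0])).round(2),'tilt',np.degrees(np.arccos(-R[2,2])).round(2),'F',s['force'].round(1),'op',round(s['opening'],3),'j',s['joint_positions'].round(0))
    print('cmd',st())
    return s
E
python3 - <<'E'
from h import *
done([.23,-.581,.223,21.6])
plan([.23,-.581,.30,21.6],[.7045,-.0655,.30,180])
E
```

```text
lin [0.0, 0.0, -77.0] rotz -0.0 rows>= 1.5
lin [630.9, -304.6, -77.0] rotz -158.4 rows>= 18.4
```

Emit:
{"name": "play_rows", "arguments": {"fingers": [0, 0, 0, 0, 0, 0, 0, 0, 0, 0, 0, 0, 0, 0, 0, 0, 0, 0, 0, 0], "linear": [[0, 0, -50], [0, 0, -77], [631, -304.5, -77], [631, -304.5, -77], [631, -304.5, -77], [631, -304.5, -77], [631, -304.5, -77], [631, -304.5, -77], [631, -304.5, -77], [631, -304.5, -77], [631, -304.5, -77], [631, -304.5, -77], [631, -304.5, -77], [631, -304.5, -77], [631, -304.5, -77], [631, -304.5, -77], [631, -304.5, -77], [631, -304.5, -77], [631, -304.5, -77], [631, -304.5, -77]], "rot": [[0, 0, 0], [0, 0, 0], [0, 0, -158.5], [0, 0, -158.5], [0, 0, -158.5], [0, 0, -158.5], [0, 0, -158.5], [0, 0, -158.5], [0, 0, -158.5], [0, 0, -158.5], [0, 0, -158.5], [0, 0, -158.5], [0, 0, -158.5], [0, 0, -158.5], [0, 0, -158.5], [0, 0, -158.5], [0, 0, -158.5], [0, 0, -158.5], [0, 0, -158.5], [0, 0, -158.5]]}}

```text
time_s: 2.15
position: [0.7045, -0.0654, 0.2987]
tcp_rot: [[-0.998, 0.058, -0.001], [0.058, 0.998, 0.0], [0.001, 0.0, -1.0]]
force: [0.2, -0.5, 0.1]
opening: 0.997
```

```bash
python3 - <<'E'
from h import *
state(); c=get_calibration('wrist');save(capture('wrist'),'w1'); print(proj(c,[[.7045,-.0655,.21]])*1.5)
E
```

```text
t 2.15 pos [ 0.7045 -0.0654  0.2987] yaw 176.67 tilt 0.08 F [ 0.2 -0.5  0.1] op 0.997 j [ -14.   33.   63.   -0.   83. -101.]
cmd [0.7045, -0.0655, 0.3, 180]
[[383.30035536 296.33516278]]
```

View pics/w1.png

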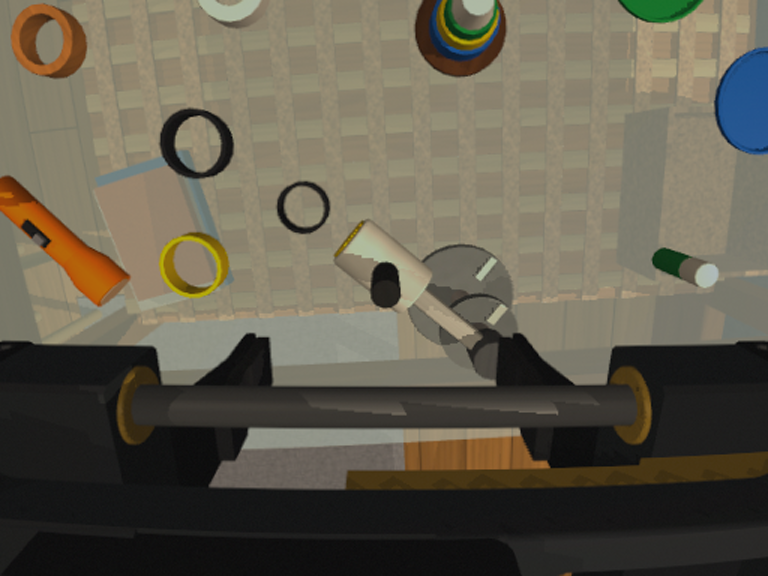

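```bash
python3 - <<'E'
from h import *
done([.7045,-.0655,.30,176.3])
plan([.7045,-.0655,.176,176.3])
E
```

```text
lin [0.0, 0.0, 124.0] rotz -0.0 rows>= 2.5
```

Emit:
{"name": "play_rows", "arguments": {"fingers": [100, 100, 100, 100, 255, 255, 255, 255, 255, 255, 255, 255], "linear": [[0, 0, 50], [0, 0, 100], [0, 0, 124], [0, 0, 124], [0, 0, 124], [0, 0, 124], [0, 0, 124], [0, 0, 124], [0, 0, 124], [0, 0, 124], [0, 0, 124], [0, 0, 124]], "rot": [[0, 0, 0], [0, 0, 0], [0, 0, 0], [0, 0, 0], [0, 0, 0], [0, 0, 0], [0, 0, 0], [0, 0, 0], [0, 0, 0], [0, 0, 0], [0, 0, 0], [0, 0, 0]]}}

```text
time_s: 3.4
position: [0.7056, -0.0651, 0.1765]
tcp_rot: [[-0.998, 0.065, 0.003], [0.065, 0.998, 0.001], [-0.002, 0.001, -1.0]]
force: [1.0, 2.8, 3.8]
opening: 0.197
```

```bash
python3 - <<'E'
from h import *
s=state()
h=np.array([.7738,.0072]); x,y,z,w=st()
p0=np.array([x,y]); r=np.linalg.norm(p0-h); a0=np.degrees(np.arctan2(*(p0-h)[::-1])); print(r,a0)
tgt=178.3-360
v=[]
for i in range(1,13):
    a=a0+(tgt-a0)*i/12; q=h+r*np.array([np.cos(np.radians(a)),np.sin(np.radians(a))]); v.append([q[0],q[1],z,w+a-a0])
plan(*v)
E
```

```text
t 3.4 pos [ 0.7056 -0.0651  0.1765] yaw 176.29 tilt 0.15 F [1.  2.8 3.8] op 0.197 j [ -14.   39.   71.    0.   69. -101.]
cmd [0.7045, -0.0655, 0.176, 176.3]
0.10043794103823517 -133.62839129680881
lin [5.2, 4.7, 0.0] rotz 4.0 rows>= 0.5
lin [10.1, 9.7, 0.0] rotz 8.0 rows>= 0.5
lin [14.6, 15.1, 0.0] rotz 12.0 rows>= 0.5
lin [18.8, 20.8, 0.0] rotz 16.0 rows>= 0.5
lin [22.5, 26.7, 0.0] rotz 20.0 rows>= 0.5
lin [25.8, 32.9, 0.0] rotz 24.0 rows>= 0.5
lin [28.6, 39.3, 0.0] rotz 28.0 rows>= 0.5
lin [31.0, 45.9, 0.0] rotz 32.0 rows>= 0.5
lin [33.0, 52.7, 0.0] rotz 36.1 rows>= 0.5
lin [34.4, 59.6, 0.0] rotz 40.1 rows>= 0.5
lin [35.4, 66.5, 0.0] rotz 44.1 rows>= 0.5
lin [35.9, 73.5, 0.0] rotz 48.1 rows>= 0.5
```

Gripped (opening 0.197 ≈ 17 mm, as the stub). Swing along the arc.

Emit:
{"name": "play_rows", "arguments": {"fingers": [255, 255, 255, 255, 255, 255, 255, 255, 255, 255, 255, 255, 255, 255, 255, 255], "linear": [[5.2, 4.7, 0], [10.1, 9.7, 0], [14.6, 15.1, 0], [18.8, 20.8, 0], [22.5, 26.7, 0], [25.8, 32.9, 0], [28.6, 39.3, 0], [31, 45.9, 0], [33, 52.7, 0], [34.4, 59.6, 0], [35.4, 66.5, 0], [35.9, 73.5, 0], [35.9, 73.5, 0], [35.9, 73.5, 0], [35.9, 73.5, 0], [35.9, 73.5, 0]], "rot": [[0, 0, 4], [0, 0, 8], [0, 0, 12], [0, 0, 16], [0, 0, 20], [0, 0, 24], [0, 0, 28], [0, 0, 32], [0, 0, 36], [0, 0, 40], [0, 0, 44], [0, 0, 48], [0, 0, 48], [0, 0, 48], [0, 0, 48], [0, 0, 48]]}}

```text
time_s: 5.0
position: [0.6731, 0.0092, 0.1762]
tcp_rot: [[-0.621, 0.784, -0.001], [0.784, 0.621, -0.001], [0.0, -0.001, -1.0]]
force: [-1.4, 0.4, 5.9]
opening: 0.194
```

```bash
python3 - <<'E'
from h import *
state(); save(capture('top'),'t2',(200,80,320,230),4)
E
```

```text
t 5.0 pos [0.6731 0.0092 0.1762] yaw 128.38 tilt 0.08 F [-1.4  0.4  5.9] op 0.194 j [ -9.  37.  77.  -0.  66. -47.]
cmd [0.6734062657051427, 0.010179616474246228, 0.176, 128.22839129680884]
```

View pics/t2.png

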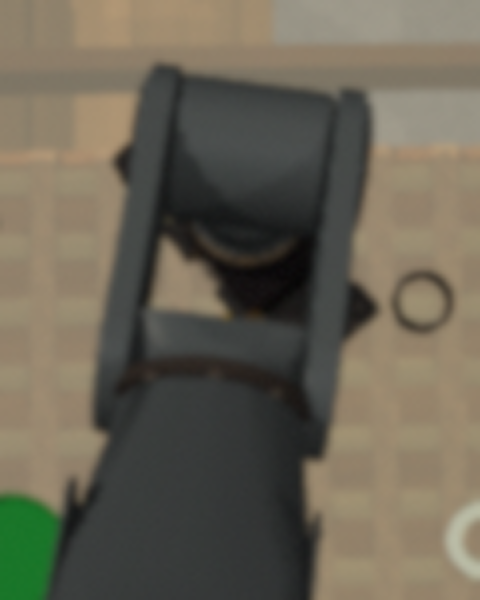

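```bash
python3 - <<'E'
from h import *
x,y,z,w=st()
plan([x,y,.30,w],[.60,-.06,.30,180])
E
```

```text
lin [0.0, 0.0, -124.0] rotz -0.0 rows>= 2.5
lin [-9.7, -101.1, -124.0] rotz -51.8 rows>= 6.0
```

Emit:
{"name": "play_rows", "arguments": {"fingers": [0, 0, 0, 0, 0, 0, 0, 0, 0, 0, 0, 0, 0, 0, 0, 0], "linear": [[0, 0, 0], [0, 0, 0], [0, 0, 0], [0, 0, 0], [0, 0, -50], [0, 0, -100], [0, 0, -124], [-9.7, -101, -124], [-9.7, -101, -124], [-9.7, -101, -124], [-9.7, -101, -124], [-9.7, -101, -124], [-9.7, -101, -124], [-9.7, -101, -124], [-9.7, -101, -124], [-9.7, -101, -124]], "rot": [[0, 0, 0], [0, 0, 0], [0, 0, 0], [0, 0, 0], [0, 0, 0], [0, 0, 0], [0, 0, 0], [0, 0, -51.8], [0, 0, -51.8], [0, 0, -51.8], [0, 0, -51.8], [0, 0, -51.8], [0, 0, -51.8], [0, 0, -51.8], [0, 0, -51.8], [0, 0, -51.8]]}}

```text
time_s: 6.65
position: [0.6003, -0.0603, 0.2994]
tcp_rot: [[-1.0, 0.0, -0.0], [0.0, 1.0, 0.0], [0.0, 0.0, -1.0]]
force: [-0.7, 0.3, -0.3]
opening: 1.001
```

```bash
python3 - <<'E'
from h import *
s=state(); c=get_calibration('wrist'); im=capture('wrist'); np.save('pics/w3.npy',im); save(im,'w3'); save(capture('scene'),'s3',(150,170,350,300),4)
json.dump({k:(np.array(v).tolist()) for k,v in c.items()},open('pics/w3c.json','w'))
print(proj(c,[[.5197,.0146,.088],[.5197,.0146,.008]])*1.5)
E
```

```text
t 6.65 pos [ 0.6003 -0.0603  0.2994] yaw 179.98 tilt 0.01 F [-0.7  0.3 -0.3] op 1.001 j [ -16.   24.   80.   -0.   76. -106.]
cmd [0.6, -0.06, 0.3, 180]
[[479.00282004 151.58417437]
 [462.11028975 152.49235703]]
```

View pics/w3.png

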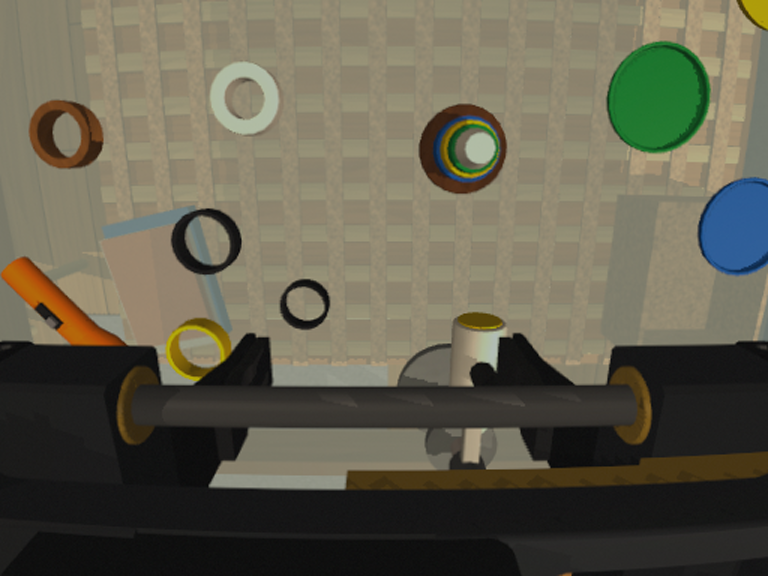

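View pics/s3.png

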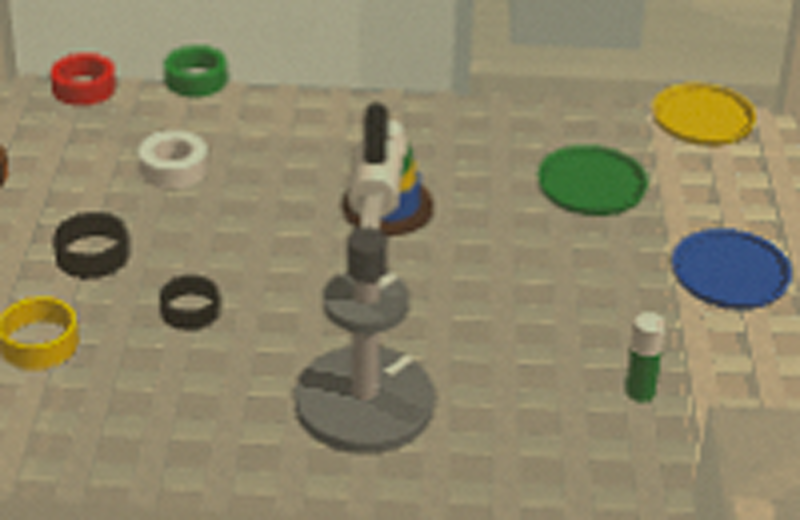

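```bash
python3 - <<'E'
from h import *
im=np.load('pics/w3.npy'); save(im,'w3s',(265,55,365,145),7)
c=json.load(open('pics/w3c.json'))
hsv=cv2.cvtColor(im,cv2.COLOR_RGB2HSV)
def fit(mask,win):
    m=np.zeros_like(mask);x0,y0,x1,y1=win;m[y0:y1,x0:x1]=mask[y0:y1,x0:x1]
    cs,_=cv2.findContours(m,cv2.RETR_EXTERNAL,cv2.CHAIN_APPROX_NONE); k=max(cs,key=cv2.contourArea)
    return cv2.fitEllipse(cv2.convexHull(k))
wh=((hsv[:,:,1]<40)&(hsv[:,:,2]>140)).astype(np.uint8)
e=fit(wh,(300,80,340,120)); print('nose',e,at(c,e[0],.088))
ft=((im[:,:,0].astype(int)-im[:,:,1]>25)&(im[:,:,2]<70)&(im.max(2)<140)|(hsv[:,:,1]>120)).astype(np.uint8)
e=fit(ft,(270,60,345,135)); print('foot',e,at(c,e[0],.008))
for n,p,z in [('blue',None,.035)]: pass
e=fit(wh,(130,30,200,100)); print('white',e,at(c,e[0],.018))
print('hingecap',at(c,(466/1.5,463/1.5),.162),'headfront',at(c,(480/1.5,321/1.5),.148))
cs=get_calibration('scene')
S=lambda x,y:((x+.5)/4+150-.5,(y+.5)/4+170-.5)
print('stub scene',at(cs,S(375,108),.21),'hinge',at(cs,S(366,236),.162))
E
```

```text
nose ((319.54217529296875, 98.242919921875), (18.960193634033203, 20.919458389282227), 13.07485294342041) [0.51649333 0.01469718 0.088     ]
foot ((308.24859619140625, 98.84844207763672), (56.66075897216797, 59.450469970703125), 29.683317184448242) [0.51580687 0.01470358 0.008     ]
white ((162.7579803466797, 64.85032653808594), (44.78523254394531, 48.26972579956055), 160.19480895996094) [ 0.46999052 -0.18684653  0.018     ]
hingecap [0.74907934 0.00291211 0.162     ] headfront [0.63832159 0.00943805 0.148     ]
stub scene [0.67327321 0.00798468 0.21      ] hinge [0.7696236  0.00716879 0.162     ]
```

View pics/w3s.png

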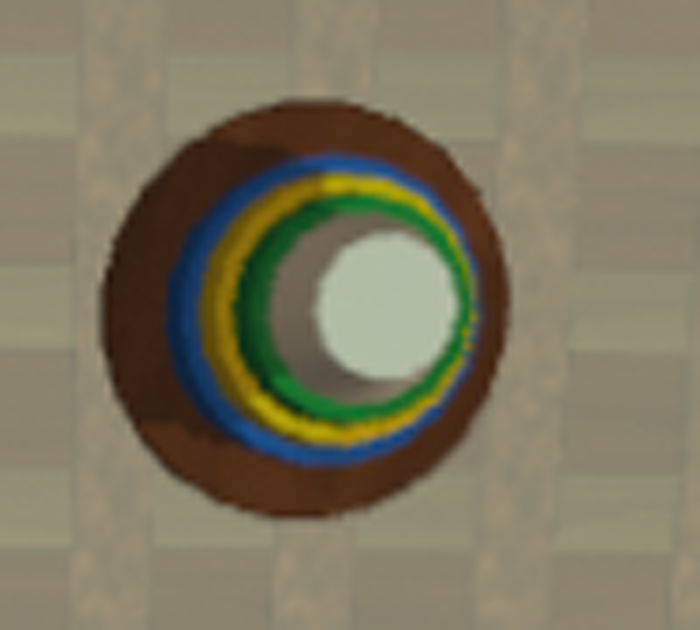

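```bash
python3 - <<'E'
from h import *
plan([.43,-.30,.30,180])
E
```

```text
lin [170.0, -240.0, 0.0] rotz 0 rows>= 5.9
```

Emit:
{"name": "play_rows", "arguments": {"fingers": [0, 0, 0, 0, 0, 0, 0, 0, 0, 0], "linear": [[170, -240, 0], [170, -240, 0], [170, -240, 0], [170, -240, 0], [170, -240, 0], [170, -240, 0], [170, -240, 0], [170, -240, 0], [170, -240, 0], [170, -240, 0]], "rot": [[0, 0, 0], [0, 0, 0], [0, 0, 0], [0, 0, 0], [0, 0, 0], [0, 0, 0], [0, 0, 0], [0, 0, 0], [0, 0, 0], [0, 0, 0]]}}

```text
time_s: 7.75
position: [0.4314, -0.2994, 0.2995]
tcp_rot: [[-1.0, -0.003, 0.0], [-0.003, 1.0, 0.0], [-0.0, 0.0, -1.0]]
force: [0.4, 0.6, -0.6]
opening: 1.004
```

```bash
cat >> h.py <<'E'
def shot(name,which='wrist',s=1.5,crop=None):
    c=get_calibration(which); im=capture(which); np.save(f'pics/{name}.npy',im)
    json.dump({k:np.array(v).tolist() for k,v in c.items()},open(f'pics/{name}.json','w')); save(im,name,crop,s); return c,im
E
python3 - <<'E'
from h import *
state(); c,im=shot('w4')
E
```

```text
t 7.75 pos [ 0.4314 -0.2994  0.2995] yaw -179.8 tilt 0.02 F [ 0.4  0.6 -0.6] op 1.004 j [ -47.   17.   91.    0.   72. -137.]
cmd [0.43, -0.3, 0.3, 180]
```

View pics/w4.png

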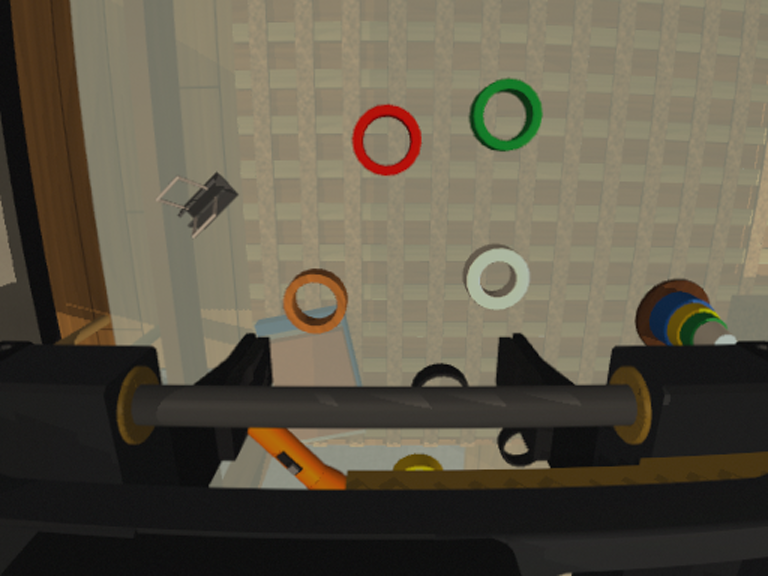

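```bash
cat >> h.py <<'E'
from scipy.optimize import least_squares
def ringfit(c,mask,win,z0=0.,h=.024,r=.032,guess=None):
    x0,y0,x1,y1=win; m=np.zeros_like(mask,dtype=np.uint8); m[y0:y1,x0:x1]=mask[y0:y1,x0:x1]
    cs,_=cv2.findContours(m,cv2.RETR_EXTERNAL,cv2.CHAIN_APPROX_NONE); k=max(cs,key=cv2.contourArea)
    hu=cv2.convexHull(k); M=cv2.moments(hu); cen=np.array([M['m10'],M['m01']])/M['m00']; A=M['m00']
    th=np.linspace(0,2*np.pi,60)
    def pc(p):
        P=[[p[0]+r*np.cos(t),p[1]+r*np.sin(t),z] for z in (z0,z0+h) for t in th]
        q=cv2.convexHull(proj(c,P).astype(np.float32)); M=cv2.moments(q); return np.array([M['m10'],M['m01']])/M['m00'],M['m00']
    g=at(c,cen,z0+h/2)[:2]
    s=least_squares(lambda p:pc(p)[0]-cen,g,diff_step=1e-3)
    print('fit',s.x.round(4),'px',cen.round(1),'area obs/model',round(A/pc(s.x)[1],3)); return s.x
def hsv(im): return cv2.cvtColor(im,cv2.COLOR_RGB2HSV).astype(int)
def mred(im): i=im.astype(int); return (i[:,:,0]>1.8*i[:,:,1]+20)&(i[:,:,0]>1.8*i[:,:,2]+20)&(i[:,:,1]<60)
def mwhite(im): h=hsv(im); return (h[:,:,1]<45)&(h[:,:,2]>120)
def mblack(im): return im.max(2)<60
def mwood(im): h=hsv(im); return (h[:,:,1]>120)&(h[:,:,0]<15)
E
python3 - <<'E'
from h import *
c=json.load(open('pics/w4.json')); im=np.load('pics/w4.npy')
ringfit(c,mred(im),(225,60,290,125))
ringfit(c,mwhite(im),(300,155,365,215))
ringfit(c,mwood(im),(180,170,240,230))
E
```

```text
fit [ 0.3402 -0.2968] px [257.6  93. ] area obs/model 0.92
fit [ 0.4731 -0.1839] px [332.  185.6] area obs/model 0.851
fit [ 0.4971 -0.3683] px [210.1 200.6] area obs/model 0.92
```

```bash
python3 - <<'E'
from h import *
plan([.340,-.297,.10,180],[.340,-.297,.009,180])
E
```

```text
lin [90.0, 3.0, 200.0] rotz 0 rows>= 4.4
lin [90.0, 3.0, 291.0] rotz 0 rows>= 1.8
```

Emit:
{"name": "play_rows", "arguments": {"fingers": [0, 0, 0, 0, 0, 0, 0, 0, 0, 0, 0, 0], "linear": [[90, 3, 0], [90, 3, 0], [90, 3, 100], [90, 3, 100], [90, 3, 200], [90, 3, 200], [90, 3, 200], [90, 3, 245], [90, 3, 291], [90, 3, 291], [90, 3, 291], [90, 3, 291]], "rot": [[0, 0, 0], [0, 0, 0], [0, 0, 0], [0, 0, 0], [0, 0, 0], [0, 0, 0], [0, 0, 0], [0, 0, 0], [0, 0, 0], [0, 0, 0], [0, 0, 0], [0, 0, 0]]}}

```text
time_s: 9.0
position: [0.3424, -0.2995, 0.0121]
tcp_rot: [[-1.0, -0.002, 0.004], [-0.002, 1.0, -0.006], [-0.004, -0.006, -1.0]]
force: [0.5, 0.4, -0.1]
opening: 1.0
```

```bash
python3 - <<'E'
from h import *
state(); c,im=shot('w5')
E
```

```text
t 9.0 pos [ 0.3424 -0.2995  0.0121] yaw -179.87 tilt 0.4 F [ 0.5  0.4 -0.1] op 1.0 j [ -55.   40.  115.   -0.   24. -145.]
cmd [0.34, -0.297, 0.009, 180]
```

View pics/w5.png

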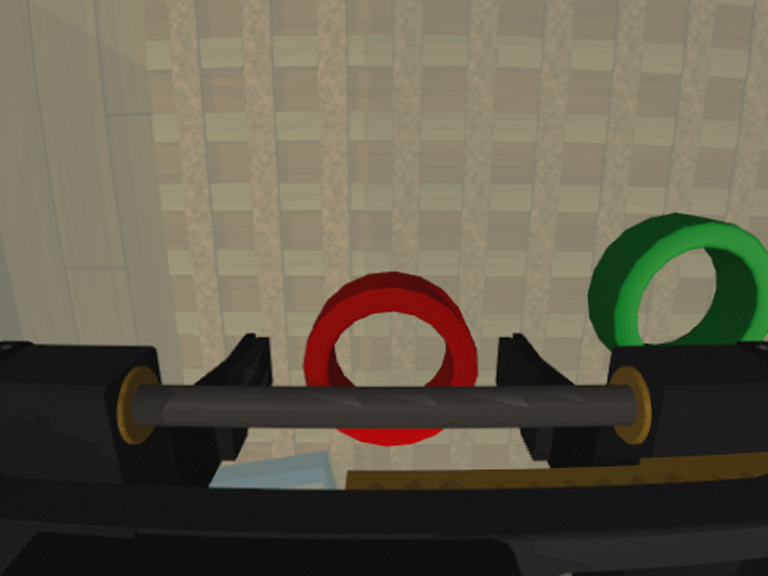

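Emit:
{"name": "play_rows", "arguments": {"fingers": [0, 255, 255, 255, 255, 255], "linear": [[0, 0, 0], [0, 0, 0], [0, 0, 0], [0, 0, 0], [0, 0, 0], [0, 0, 0]], "rot": [[0, 0, 0], [0, 0, 0], [0, 0, 0], [0, 0, 0], [0, 0, 0], [0, 0, 0]]}}

```text
time_s: 9.65
position: [0.3407, -0.2978, 0.0088]
tcp_rot: [[-1.0, -0.002, 0.0], [-0.002, 1.0, -0.0], [-0.0, -0.0, -1.0]]
force: [-0.6, -0.9, 5.7]
opening: 0.736
```

```bash
python3 - <<'E'
from h import *
state(); c,im=shot('w6')
E
```

```text
t 9.65 pos [ 0.3407 -0.2978  0.0088] yaw -179.9 tilt 0.01 F [-0.6 -0.9  5.7] op 0.736 j [ -55.   41.  115.   -0.   24. -145.]
cmd [0.34, -0.297, 0.009, 180]
```

View pics/w6.png

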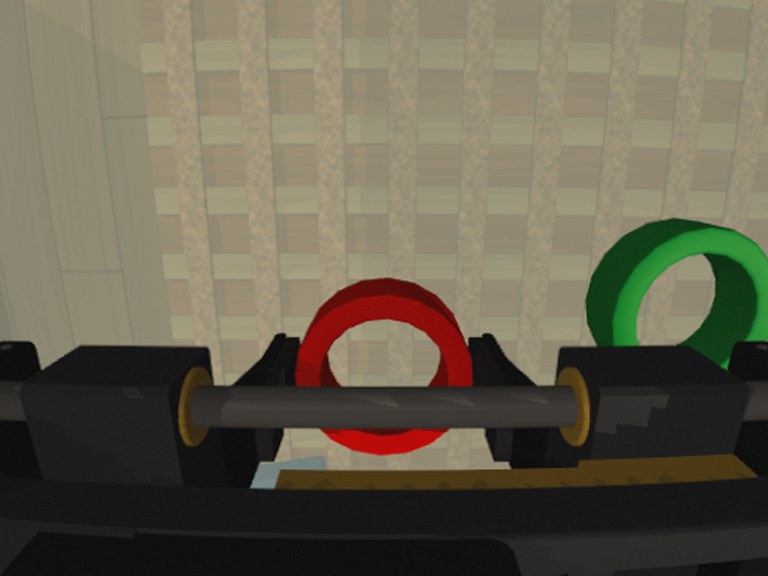

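```bash
cat >> h.py <<'E'
def ringx(c,ytop,ybot,y,z0,xg,r=.032,h=.024):
    th=np.linspace(0,2*np.pi,120)
    def ext(x):
        q=proj(c,[[x+r*np.cos(t),y+r*np.sin(t),z] for z in (z0,z0+h) for t in th]); return q[:,1].min(),q[:,1].max()
    for lab,i,v in (('top',0,ytop),('bot',1,ybot)):
        xs=np.linspace(xg-.02,xg+.02,81); e=[ext(x)[i] for x in xs]; print(lab,np.interp(v,e[::1] if e[0]<e[-1] else e[::-1],xs if e[0]<e[-1] else xs[::-1]).round(4),end=' ')
    print()
E
python3 - <<'E'
from h import *
c=json.load(open('pics/w6.json')); im=np.load('pics/w6.npy')
m=mred(im)|((im[:,:,0]>60)&(im[:,:,1]<40)&(im[:,:,2]<40)); r=np.where(m[150:320,190:320].any(1))[0]+150; print(r.min(),r.max())
ringx(c,r.min()-.5,r.max()+.5,-.2978,0,.34)
E
```

```text
186 302
top 0.3413 bot 0.3382
```

```bash
python3 - <<'E'
from h import *
done([.3406,-.2977,.009,180])
plan([.3406,-.2977,.16,180],[.5162,.0147,.16,180])
E
```

```text
lin [0.0, 0.0, -151.0] rotz 0 rows>= 3.0
lin [-175.6, 312.4, -151.0] rotz 0 rows>= 7.2
```

Emit:
{"name": "play_rows", "arguments": {"fingers": [255, 255, 255, 255, 255, 255, 255, 255, 255, 255, 255, 255, 255, 255, 255, 255, 255], "linear": [[0, 0, -25], [0, 0, -75], [0, 0, -125], [0, 0, -151], [-28, 50, -151], [-52, 92, -151], [-76, 134, -151], [-100, 178, -151], [-124, 220, -151], [-148, 264, -151], [-165, 294, -151], [-175.5, 312.5, -151], [-175.5, 312.5, -151], [-175.5, 312.5, -151], [-175.5, 312.5, -151], [-175.5, 312.5, -151], [-175.5, 312.5, -151]], "rot": [[0, 0, 0], [0, 0, 0], [0, 0, 0], [0, 0, 0], [0, 0, 0], [0, 0, 0], [0, 0, 0], [0, 0, 0], [0, 0, 0], [0, 0, 0], [0, 0, 0], [0, 0, 0], [0, 0, 0], [0, 0, 0], [0, 0, 0], [0, 0, 0], [0, 0, 0]]}}

```text
time_s: 11.4
position: [0.5154, 0.014, 0.1596]
tcp_rot: [[-1.0, 0.0, -0.0], [0.0, 1.0, 0.0], [0.0, 0.0, -1.0]]
force: [0.1, -0.2, 0.7]
opening: 0.733
```

```bash
python3 - <<'E'
from h import *
state(); c,im=shot('w7')
E
```

```text
t 11.4 pos [0.5154 0.014  0.1596] yaw 179.98 tilt 0.02 F [ 0.1 -0.2  0.7] op 0.733 j [ -11.   27.  101.   -0.   52. -101.]
cmd [0.5162, 0.0147, 0.16, 180]
```

View pics/w7.png

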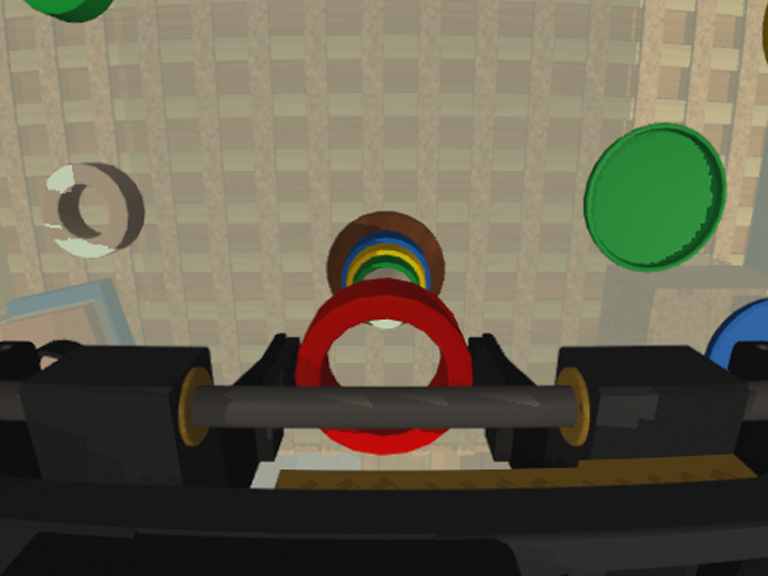

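```bash
python3 - <<'E'
from h import *
c=json.load(open('pics/w7.json'));im=np.load('pics/w7.npy')
save(im,'w7c',(205,130,310,310),4)
o,_=ray(c,(256,192)); print('cam',o)
# foot: extents
i=im.astype(int); m=(i[:,:,0]-i[:,:,2]>28)&(im.max(2)<125)&(i[:,:,0]>1.35*i[:,:,1])
sub=m[135:190,210:305]; ys,xs=np.where(sub); print('foot top',ys.min()+135,'L/R',xs.min()+210,xs.max()+210)
th=np.linspace(0,2*np.pi,200)
for X in (.513,.515,.517,.519,.521):
    q=proj(c,[[X+.042*np.cos(t),.0147+.042*np.sin(t),z] for z in(0,.008) for t in th]); print(X,q[:,1].min().round(2),q[:,0].min().round(2),q[:,0].max().round(2))
m2=mred(im)|((im[:,:,0]>60)&(im[:,:,1]<40)&(im[:,:,2]<40)); r=np.where(m2[180:320,190:320].any(1))[0]+180; print(r.min(),r.max())
ringx(c,r.min()-.5,r.max()+.5,.014,.1506,.515)
E
```

```text
cam [0.43924595 0.01393768 0.32064063]
foot top 142 L/R 219 295
0.513 136.39 216.04 296.47
0.515 138.33 216.1 296.4
0.517 140.27 216.17 296.33
0.519 142.2 216.24 296.27
0.521 144.13 216.31 296.2
180 302
top 0.5124 bot 0.5129
```

View pics/w7c.png

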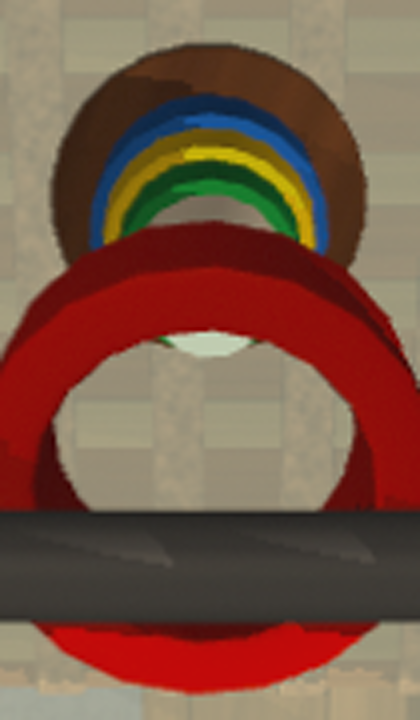

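```bash
python3 - <<'E'
from h import *
done([.5154,.0140,.160,180])
plan([.5175,.015,.160,180],[.5175,.015,.10,180],[.5175,.015,.067,180])
E
```

```text
lin [-2.1, 1.0, 0.0] rotz 0 rows>= 0.0
lin [-2.1, 1.0, 60.0] rotz 0 rows>= 1.2
lin [-2.1, 1.0, 93.0] rotz 0 rows>= 0.7
```

Emit:
{"name": "play_rows", "arguments": {"fingers": [255, 255, 255, 255, 255, 255, 255, 255, 255, 255, 255, 255], "linear": [[-2, 1, 0], [-2, 1, 20], [-2, 1, 40], [-2, 1, 60], [-2, 1, 70], [-2, 1, 78], [-2, 1, 84], [-2, 1, 89], [-2, 1, 93], [-2, 1, 93], [-2, 1, 93], [-2, 1, 93]], "rot": [[0, 0, 0], [0, 0, 0], [0, 0, 0], [0, 0, 0], [0, 0, 0], [0, 0, 0], [0, 0, 0], [0, 0, 0], [0, 0, 0], [0, 0, 0], [0, 0, 0], [0, 0, 0]]}}

```text
time_s: 12.65
position: [0.518, 0.016, 0.0669]
tcp_rot: [[-1.0, -0.002, 0.001], [-0.002, 1.0, -0.0], [-0.001, -0.0, -1.0]]
force: [0.6, 0.7, 0.2]
opening: 0.733
```

```bash
python3 - <<'E'
from h import *
state(); c,im=shot('w8'); save(im,'w8',(170,120,340,310),3.1); shot('s8','scene',5,(190,170,310,280))
E
```

```text
t 12.65 pos [0.518  0.016  0.0669] yaw -179.91 tilt 0.05 F [0.6 0.7 0.2] op 0.733 j [ -11.   36.  105.    0.   39. -101.]
cmd [0.5175, 0.015, 0.067, 180]
```

View pics/w8.png

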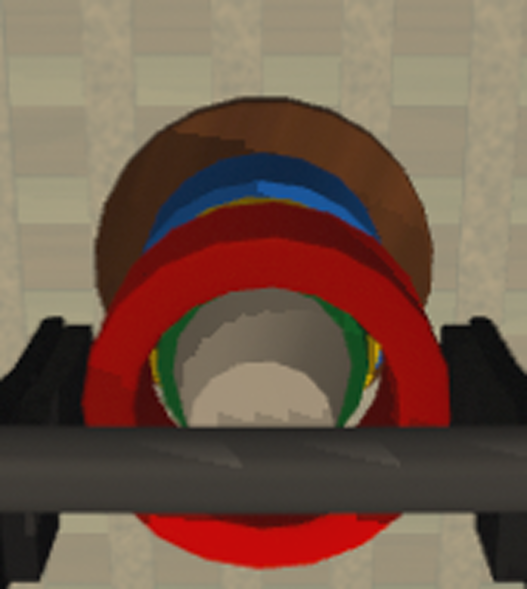

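View pics/s8.png

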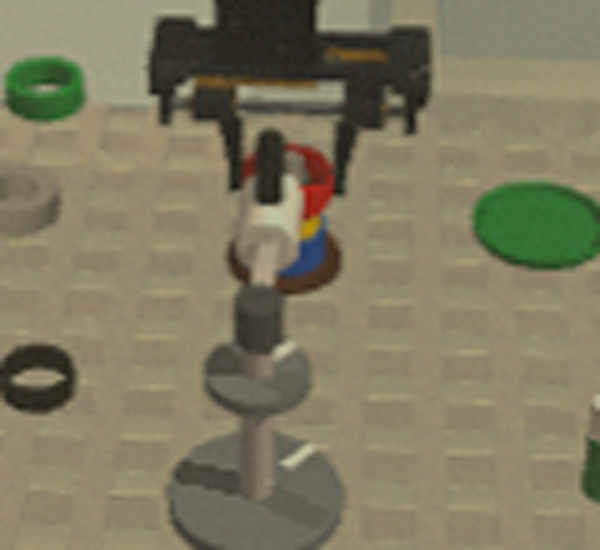

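Emit:
{"name": "play_rows", "arguments": {"fingers": [255, 255, 255, 255, 255], "linear": [[0, 0, 2], [0, 0, 4], [0, 0, 5], [0, 0, 5], [0, 0, 5]], "rot": [[0, 0, 0], [0, 0, 0], [0, 0, 0], [0, 0, 0], [0, 0, 0]]}}

```text
time_s: 13.25
position: [0.5177, 0.016, 0.0615]
tcp_rot: [[-1.0, -0.001, -0.0], [-0.001, 1.0, 0.0], [0.0, 0.0, -1.0]]
force: [1.0, -0.2, -0.8]
opening: 0.735
```

Free fit; release (opening partly) and look.

Emit:
{"name": "play_rows", "arguments": {"fingers": [0, 0, 0, 0, 0], "linear": [[0, 0, 0], [0, 0, 0], [0, 0, 0], [0, 0, 0], [0, 0, 0]], "rot": [[0, 0, 0], [0, 0, 0], [0, 0, 0], [0, 0, 0], [0, 0, 0]]}}

```text
time_s: 13.75
position: [0.5178, 0.016, 0.0616]
tcp_rot: [[-1.0, -0.002, 0.0], [-0.002, 1.0, -0.0], [-0.0, -0.0, -1.0]]
force: [-0.4, 0.3, -0.8]
opening: 0.989
```

```bash
python3 - <<'E'
from h import *
state(); c,im=shot('w9'); save(im,'w9',(170,120,340,310),3.1); shot('s9','scene',5,(190,170,310,280))
E
```

```text
t 13.75 pos [0.5178 0.016  0.0616] yaw -179.91 tilt 0.0 F [-0.4  0.3 -0.8] op 0.989 j [ -11.   37.  105.    0.   38. -101.]
cmd [0.5175, 0.015, 0.067, 180]
```

View pics/w9.png

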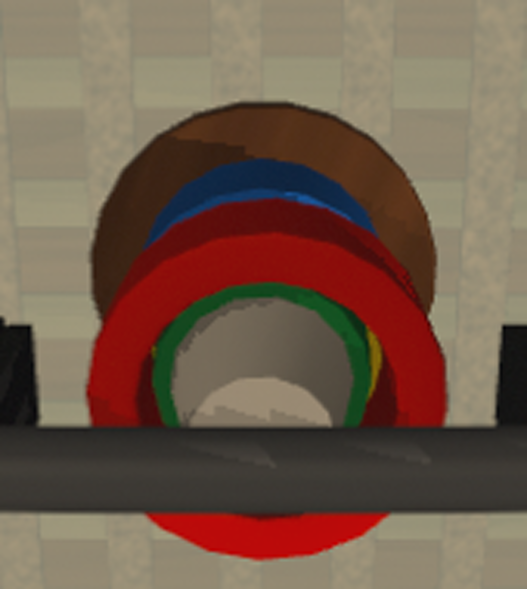

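View pics/s9.png

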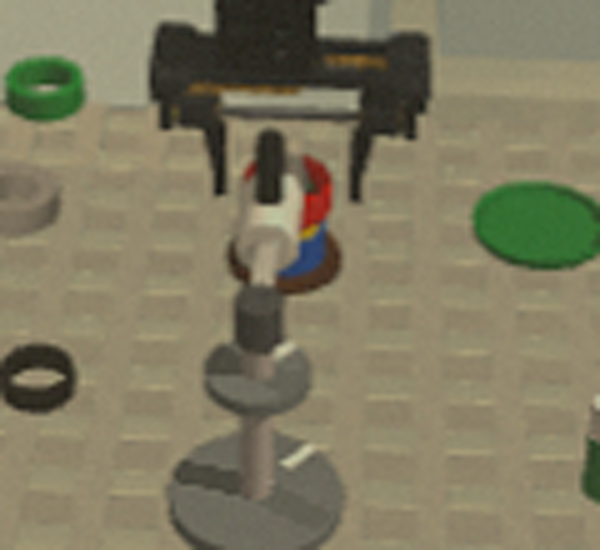

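```bash
cat >> h.py <<'E'
def extents(c,x,y,z0,r=.032,h=.024):
    th=np.linspace(0,2*np.pi,200)
    q=proj(c,[[x+r*np.cos(t),y+r*np.sin(t),z] for z in (z0,z0+h) for t in th]); return [q[:,0].min().round(1),q[:,0].max().round(1),q[:,1].min().round(1),q[:,1].max().round(1)]
def obs(m,win):
    x0,y0,x1,y1=win; ys,xs=np.where(m[y0:y1,x0:x1]); return [xs.min()+x0-.5,xs.max()+x0+.5,ys.min()+y0-.5,ys.max()+y0+.5]
E
python3 - <<'E'
from h import *
c=json.load(open('pics/w9.json')); im=np.load('pics/w9.npy')
i=im.astype(int); m=(i[:,:,0]>60)&(i[:,:,1]<.35*i[:,:,0])&(i[:,:,2]<.35*i[:,:,0])
m=cv2.morphologyEx(m.astype(np.uint8),cv2.MORPH_OPEN,np.ones((3,3)))
o=obs(m,(190,170,320,310)); print(o)
def res(p):
    th=np.linspace(0,2*np.pi,200); q=proj(c,[[p[0]+.032*np.cos(t),p[1]+.032*np.sin(t),z] for z in (p[2],p[2]+.024) for t in th])
    return np.array([q[:,0].min(),q[:,0].max(),q[:,1].min(),q[:,1].max()])-o
s=least_squares(res,[.517,.015,.05],diff_step=1e-4); print(s.x,s.fun)
E
```

```text
[np.float64(197.5), np.float64(313.5), np.float64(183.5), np.float64(299.5)]
[0.51914249 0.01590291 0.04464399] [ 0.13327684 -0.13331915 -0.14301111  0.14135568]
```

```bash
cat >> h.py <<'E'
def redmask(im):
    i=im.astype(int); m=(i[:,:,0]>60)&(i[:,:,1]<.35*i[:,:,0])&(i[:,:,2]<.35*i[:,:,0])
    return cv2.morphologyEx(m.astype(np.uint8),cv2.MORPH_OPEN,np.ones((3,3)))
def fit3(c,m,win,g):
    o=obs(m,win)
    def res(p):
        th=np.linspace(0,2*np.pi,200); q=proj(c,[[p[0]+.032*np.cos(t),p[1]+.032*np.sin(t),z] for z in (p[2],p[2]+.024) for t in th])
        return np.array([q[:,0].min(),q[:,0].max(),q[:,1].min(),q[:,1].max()])-o
    s=least_squares(res,g,diff_step=1e-4); print('fit3',s.x.round(4),s.fun.round(2)); return s.x
E
python3 - <<'E'
from h import *
for n,g in (('w6',[.34,-.297,0]),('w8',[.517,.015,.058])):
    c=json.load(open(f'pics/{n}.json')); im=np.load(f'pics/{n}.npy'); fit3(c,redmask(im),(190,170,320,310),g)
E
```

```text
fit3 [ 0.3425 -0.2979 -0.0057] [ 0.36 -0.36 -0.38  0.38]
fit3 [0.5198 0.0159 0.0525] [ 0.36 -0.36 -0.38  0.38]
```

```bash
python3 - <<'E'
from h import *
done([.5177,.016,.0618,180])
plan([.5177,.016,.165,180],[.343,.320,.165,180],[.343,.32,.0165,180])
E
```

```text
lin [0.0, 0.0, -103.2] rotz 0 rows>= 2.1
lin [174.7, 304.0, -103.2] rotz 0 rows>= 7.0
lin [174.7, 304.0, 45.3] rotz 0 rows>= 3.0
```

Emit:
{"name": "play_rows", "arguments": {"fingers": [255, 255, 255, 255, 255, 255, 255, 255, 255, 255, 255, 255, 255, 255, 255, 255, 255, 255, 255], "linear": [[0, 0, 0], [0, 0, 0], [0, 0, 0], [0, 0, 0], [0, 0, -20], [0, 0, -50], [0, 0, -80], [0, 0, -103], [22, 38, -103], [44, 76, -103], [66, 114, -103], [88, 152, -103], [110, 190, -103], [132, 228, -103], [152, 266, -103], [165, 290, -103], [174.5, 304, -103], [174.5, 304, -103], [174.5, 304, -103]], "rot": [[0, 0, 0], [0, 0, 0], [0, 0, 0], [0, 0, 0], [0, 0, 0], [0, 0, 0], [0, 0, 0], [0, 0, 0], [0, 0, 0], [0, 0, 0], [0, 0, 0], [0, 0, 0], [0, 0, 0], [0, 0, 0], [0, 0, 0], [0, 0, 0], [0, 0, 0], [0, 0, 0], [0, 0, 0]]}}

```text
time_s: 15.75
position: [0.3426, 0.3197, 0.1645]
tcp_rot: [[-1.0, -0.003, 0.0], [-0.003, 1.0, -0.0], [-0.0, -0.0, -1.0]]
force: [-0.2, -0.8, -1.2]
opening: 0.735
```

```bash
python3 - <<'E'
from h import *
state(); c,im=shot('w10'); shot('s10','scene')
fit3(c,redmask(im),(190,170,320,310),[.343,.32,.15])
E
```

```text
t 15.75 pos [0.3426 0.3197 0.1645] yaw -179.84 tilt 0.02 F [-0.2 -0.8 -1.2] op 0.735 j [ 29.  24. 108.  -0.  49. -61.]
cmd [0.343, 0.32, 0.0165, 180]
fit3 [0.3442 0.3193 0.1477] [ 0.62 -0.62 -0.66  0.66]
```

View pics/w10.png

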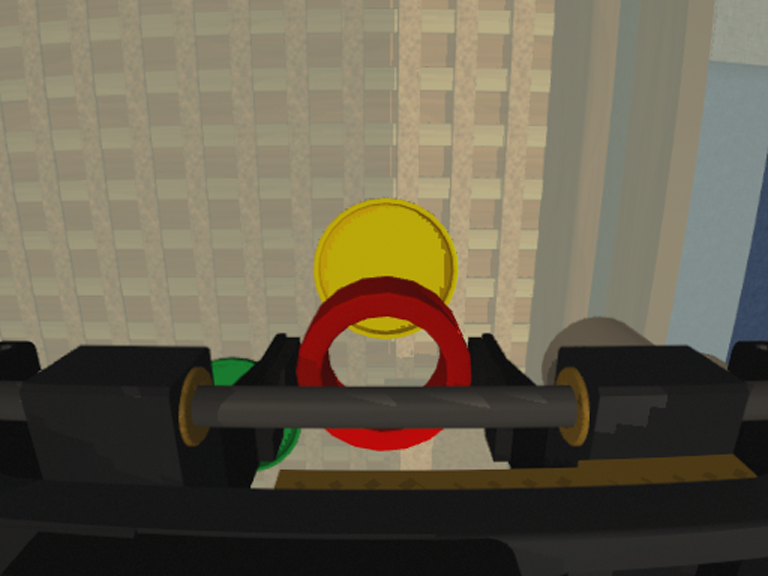

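View pics/s10.png

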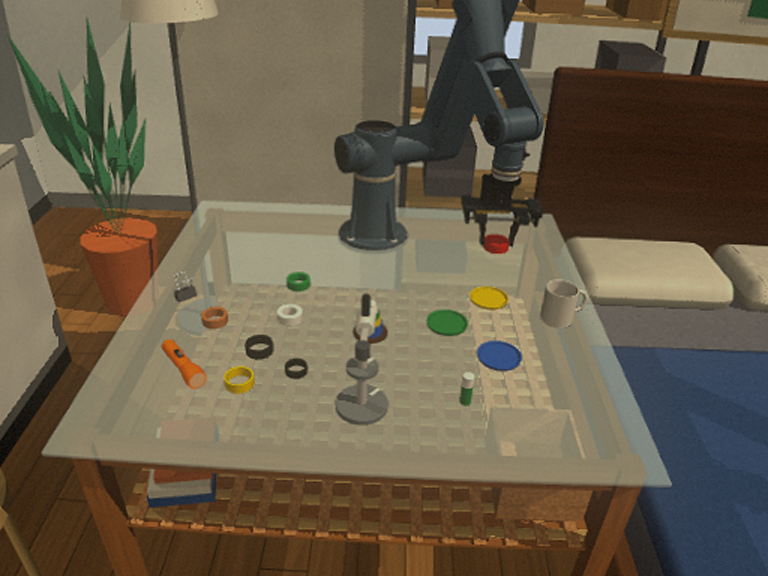

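```bash
python3 - <<'E'
from h import *
c=json.load(open('pics/w10.json')); print(at(c,(386.5/1.5,267.5/1.5),.007))
E
```

```text
[0.34239241 0.32184912 0.007     ]
```

Good: dish at (0.342, 0.322). Lower 148 mm, y +2, release, rise.

Emit:
{"name": "play_rows", "arguments": {"fingers": [255, 255, 255, 255, 255, 255, 255, 255, 255, 0, 0, 0, 0, 0], "linear": [[0, 2, 40], [0, 2, 80], [0, 2, 115], [0, 2, 130], [0, 2, 140], [0, 2, 148], [0, 2, 148], [0, 2, 148], [0, 2, 148], [0, 2, 148], [0, 2, 148], [0, 2, 148], [0, 2, 148], [0, 2, 148]], "rot": [[0, 0, 0], [0, 0, 0], [0, 0, 0], [0, 0, 0], [0, 0, 0], [0, 0, 0], [0, 0, 0], [0, 0, 0], [0, 0, 0], [0, 0, 0], [0, 0, 0], [0, 0, 0], [0, 0, 0], [0, 0, 0]]}}

```text
time_s: 17.25
position: [0.3428, 0.3218, 0.0166]
tcp_rot: [[-1.0, -0.002, 0.0], [-0.002, 1.0, 0.0], [-0.0, 0.0, -1.0]]
force: [0.4, -0.2, 0.9]
opening: 0.984
```

```bash
python3 - <<'E'
from h import *
state();c,im=shot('w11')
fit3(c,redmask(im),(190,170,320,310),[.343,.32,.0])
done([.3426,.3217,.0165,180])
plan([.3426,.3217,.15,180],[.56,-.185,.30,180])
E
```

```text
t 17.25 pos [0.3428 0.3218 0.0166] yaw -179.91 tilt 0.01 F [ 0.4 -0.2  0.9] op 0.984 j [ 30.  40. 113.  -0.  27. -61.]
cmd [0.343, 0.32, 0.0165, 180]
fit3 [ 0.3451  0.322  -0.0017] [ 0.15 -0.15 -0.16  0.16]
lin [0.0, 0.0, -133.5] rotz 0 rows>= 2.7
lin [-217.4, -506.7, -283.5] rotz 0 rows>= 11.4
```

View pics/w11.png

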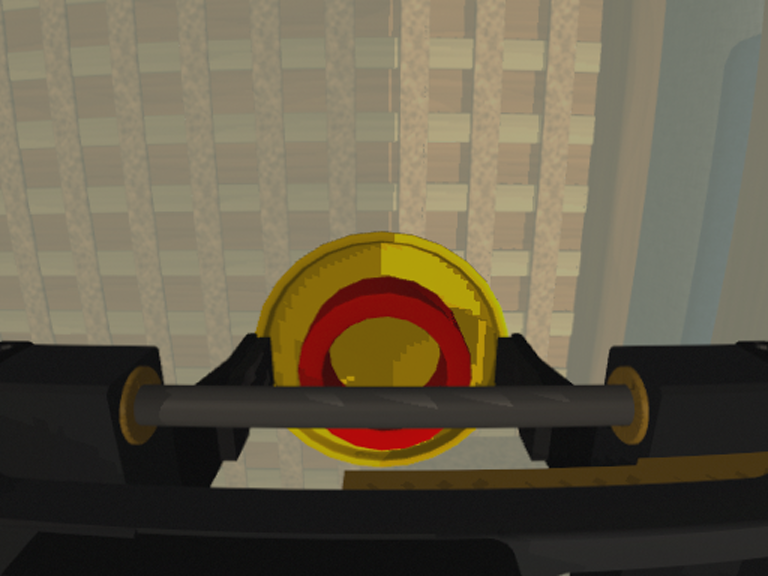

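Emit:
{"name": "play_rows", "arguments": {"fingers": [0, 0, 0, 0, 0, 0, 0, 0, 0, 0, 0, 0, 0, 0, 0, 0, 0, 0], "linear": [[0, 0, -50], [0, 0, -100], [0, 0, -133], [-217, -506.5, -283], [-217, -506.5, -283], [-217, -506.5, -283], [-217, -506.5, -283], [-217, -506.5, -283], [-217, -506.5, -283], [-217, -506.5, -283], [-217, -506.5, -283], [-217, -506.5, -283], [-217, -506.5, -283], [-217, -506.5, -283], [-217, -506.5, -283], [-217, -506.5, -283], [-217, -506.5, -283], [-217, -506.5, -283]], "rot": [[0, 0, 0], [0, 0, 0], [0, 0, 0], [0, 0, 0], [0, 0, 0], [0, 0, 0], [0, 0, 0], [0, 0, 0], [0, 0, 0], [0, 0, 0], [0, 0, 0], [0, 0, 0], [0, 0, 0], [0, 0, 0], [0, 0, 0], [0, 0, 0], [0, 0, 0], [0, 0, 0]]}}

```text
time_s: 19.1
position: [0.5594, -0.1828, 0.2988]
tcp_rot: [[-1.0, -0.003, -0.002], [-0.003, 1.0, 0.002], [0.002, 0.002, -1.0]]
force: [0.7, -0.4, -0.3]
opening: 1.003
```

```bash
python3 - <<'E'
from h import *
state();c,im=shot('w12')
E
```

```text
t 19.1 pos [ 0.5594 -0.1828  0.2988] yaw -179.86 tilt 0.16 F [ 0.7 -0.4 -0.3] op 1.003 j [ -29.   23.   82.    0.   75. -119.]
cmd [0.56, -0.185, 0.3, 180]
```

View pics/w12.png

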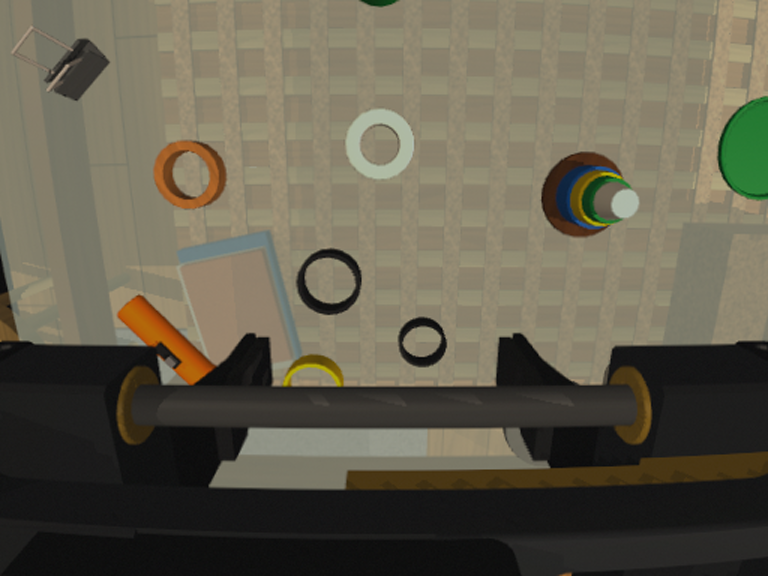

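```bash
python3 - <<'E'
from h import *
c=json.load(open('pics/w12.json')); im=np.load('pics/w12.npy')
w=ringfit(c,mwhite(im),(222,65,285,125))
ringfit(c,mblack(im),(190,155,245,215))
ringfit(c,mwood(im),(95,85,155,145))
done([.56,-.1847,.30,180])
plan([w[0],w[1],.2,180],[w[0],w[1],.009,180])
E
```

```text
fit [ 0.4711 -0.1861] px [252.9  95.6] area obs/model 0.952
fit [ 0.6031 -0.2366] px [219.2 187.4] area obs/model 0.915
fit [ 0.4972 -0.368 ] px [126.  115.8] area obs/model 0.925
lin [88.9, -1.4, 100.0] rotz 0 rows>= 2.7
lin [88.9, -1.4, 291.0] rotz 0 rows>= 3.8
```

Emit:
{"name": "play_rows", "arguments": {"fingers": [0, 0, 0, 0, 0, 0, 0, 0, 0, 0, 0, 0, 0, 0, 255, 255, 255, 255, 255, 255], "linear": [[45, -1, 30], [89, -1, 60], [89, -1, 100], [89, -1, 140], [89, -1, 180], [89, -1, 220], [89, -1, 245], [89, -1, 265], [89, -1, 278], [89, -1, 286], [89, -1, 291], [89, -1, 291], [89, -1, 291], [89, -1, 291], [89, -1, 291], [89, -1, 291], [89, -1, 291], [89, -1, 291], [89, -1, 291], [89, -1, 291]], "rot": [[0, 0, 0], [0, 0, 0], [0, 0, 0], [0, 0, 0], [0, 0, 0], [0, 0, 0], [0, 0, 0], [0, 0, 0], [0, 0, 0], [0, 0, 0], [0, 0, 0], [0, 0, 0], [0, 0, 0], [0, 0, 0], [0, 0, 0], [0, 0, 0], [0, 0, 0], [0, 0, 0], [0, 0, 0], [0, 0, 0]]}}

```text
time_s: 21.15
position: [0.4716, -0.1856, 0.0087]
tcp_rot: [[-1.0, -0.002, 0.0], [-0.002, 1.0, -0.0], [-0.0, -0.0, -1.0]]
force: [0.3, -0.2, 2.4]
opening: 0.73
```

```bash
python3 - <<'E'
from h import *
state();c,im=shot('w13')
E
```

```text
t 21.15 pos [ 0.4716 -0.1856  0.0087] yaw -179.91 tilt 0.01 F [ 0.3 -0.2  2.4] op 0.73 j [ -34.   42.  107.   -0.   30. -124.]
cmd [0.4711081680627928, -0.18612958992603484, 0.009, 180]
```

View pics/w13.png

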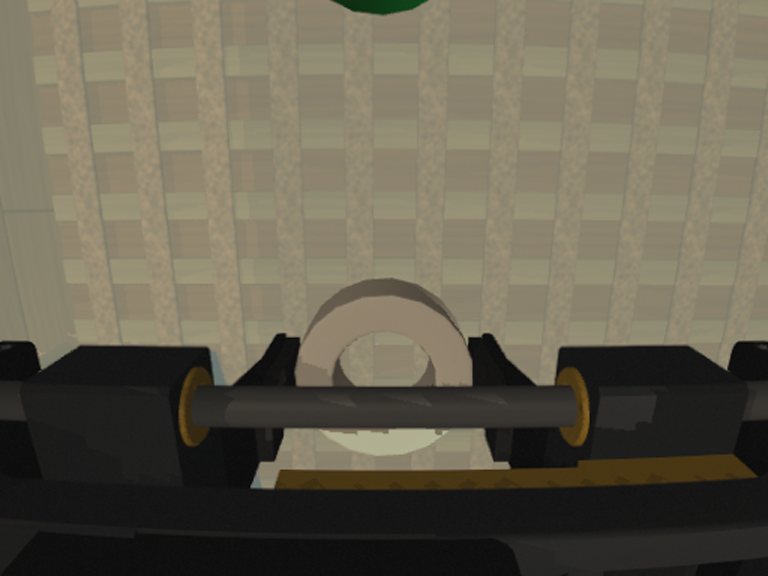

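```bash
python3 - <<'E'
from h import *
done([.4716,-.1858,.0088,180])
plan([.4716,-.1858,.165,180],[.5173,.0158,.165,180],[.5173,.0158,.082,180])
E
```

```text
lin [0.0, 0.0, -156.2] rotz 0 rows>= 3.1
lin [-45.7, 201.6, -156.2] rotz 0 rows>= 4.1
lin [-45.7, 201.6, -73.2] rotz 0 rows>= 1.7
```

Emit:
{"name": "play_rows", "arguments": {"fingers": [255, 255, 255, 255, 255, 255, 255, 255, 255, 255, 255, 255, 255, 255], "linear": [[0, 0, -25], [0, 0, -75], [0, 0, -120], [0, 0, -156], [-8, 35, -156], [-16, 72, -156], [-26, 115, -156], [-36, 155, -156], [-42, 185, -156], [-45.7, 201.6, -156], [-45.7, 201.6, -156], [-45.7, 201.6, -156], [-45.7, 201.6, -156], [-45.7, 201.6, -156]], "rot": [[0, 0, 0], [0, 0, 0], [0, 0, 0], [0, 0, 0], [0, 0, 0], [0, 0, 0], [0, 0, 0], [0, 0, 0], [0, 0, 0], [0, 0, 0], [0, 0, 0], [0, 0, 0], [0, 0, 0], [0, 0, 0]]}}

```text
time_s: 22.6
position: [0.5168, 0.0151, 0.1645]
tcp_rot: [[-1.0, 0.0, -0.0], [0.0, 1.0, -0.0], [0.0, -0.0, -1.0]]
force: [0.5, 0.2, -0.8]
opening: 0.732
```

```bash
python3 - <<'E'
from h import *
state();c,im=shot('w14')
E
```

```text
t 22.6 pos [0.5168 0.0151 0.1645] yaw 180.0 tilt 0.02 F [ 0.5  0.2 -0.8] op 0.732 j [ -11.   27.  101.   -0.   52. -101.]
cmd [0.5173, 0.0158, 0.082, 180]
```

View pics/w14.png

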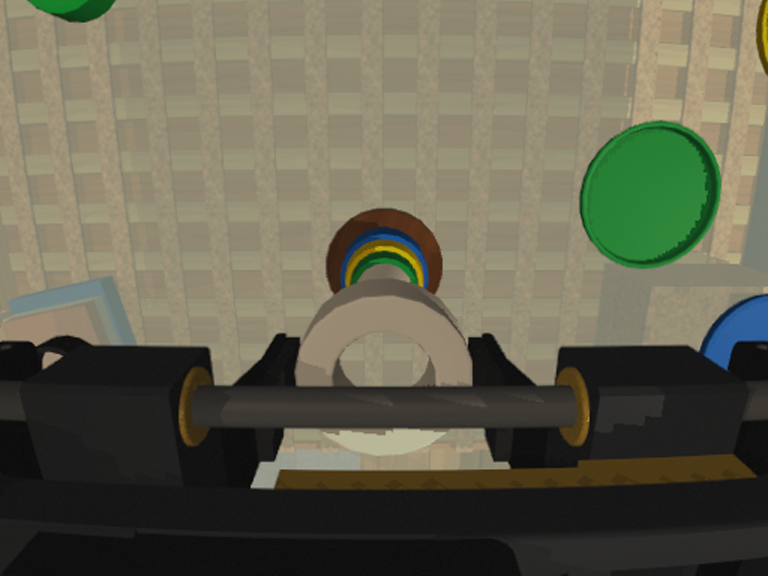

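Emit:
{"name": "play_rows", "arguments": {"fingers": [255, 255, 255, 255, 255, 255, 255, 255, 255, 255, 255], "linear": [[-0.5, 0.5, 20], [-0.5, 0.5, 40], [-0.5, 0.5, 52], [-0.5, 0.5, 60], [-0.5, 0.5, 67], [-0.5, 0.5, 73], [-0.5, 0.5, 78], [-0.5, 0.5, 82], [-0.5, 0.5, 82], [-0.5, 0.5, 82], [-0.5, 0.5, 82]], "rot": [[0, 0, 0], [0, 0, 0], [0, 0, 0], [0, 0, 0], [0, 0, 0], [0, 0, 0], [0, 0, 0], [0, 0, 0], [0, 0, 0], [0, 0, 0], [0, 0, 0]]}}

```text
time_s: 23.75
position: [0.5177, 0.0167, 0.0828]
tcp_rot: [[-1.0, -0.002, 0.001], [-0.002, 1.0, -0.0], [-0.001, -0.0, -1.0]]
force: [-0.8, 0.6, -0.6]
opening: 0.733
```

```bash
python3 - <<'E'
from h import *
state();c,im=shot('w15');save(im,'w15',(170,120,340,310),3.1)
E
```

```text
t 23.75 pos [0.5177 0.0167 0.0828] yaw -179.91 tilt 0.04 F [-0.8  0.6 -0.6] op 0.733 j [ -11.   35.  104.    0.   41. -101.]
cmd [0.5173, 0.0158, 0.082, 180]
```

View pics/w15.png

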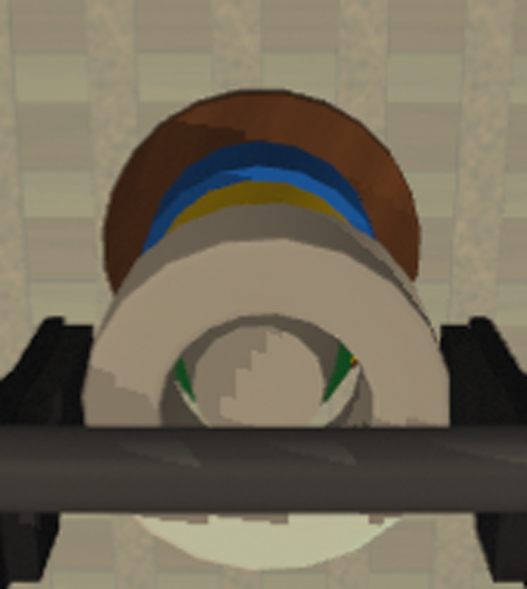

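Emit:
{"name": "play_rows", "arguments": {"fingers": [255, 255, 255, 255, 255, 255], "linear": [[0.4, -0.8, 1], [0.4, -0.8, 3], [0.4, -0.8, 5], [0.4, -0.8, 6], [0.4, -0.8, 6], [0.4, -0.8, 6]], "rot": [[0, 0, 0], [0, 0, 0], [0, 0, 0], [0, 0, 0], [0, 0, 0], [0, 0, 0]]}}

```text
time_s: 24.4
position: [0.517, 0.0158, 0.0765]
tcp_rot: [[-1.0, -0.002, -0.0], [-0.002, 1.0, 0.0], [0.0, 0.0, -1.0]]
force: [-0.7, -0.4, -0.3]
opening: 0.734
```

Emit:
{"name": "play_rows", "arguments": {"fingers": [0, 0, 0, 0, 0, 0], "linear": [[0, 0, 0], [0, 0, 0], [0, 0, 0], [0, 0, 0], [0, 0, 0], [0, 0, 0]], "rot": [[0, 0, 0], [0, 0, 0], [0, 0, 0], [0, 0, 0], [0, 0, 0], [0, 0, 0]]}}

```text
time_s: 25.0
position: [0.5171, 0.0158, 0.0766]
tcp_rot: [[-1.0, -0.002, 0.0], [-0.002, 1.0, -0.0], [-0.0, -0.0, -1.0]]
force: [-0.5, 0.1, 0.1]
opening: 0.994
```

```bash
python3 - <<'E'
from h import *
state();c,im=shot('w16');save(im,'w16',(170,120,340,310),3.1); shot('s16','scene',5,(190,170,310,280))
E
```

```text
t 25.0 pos [0.5171 0.0158 0.0766] yaw -179.91 tilt 0.0 F [-0.5  0.1  0.1] op 0.994 j [ -11.   35.  105.   -0.   40. -101.]
cmd [0.5173, 0.0158, 0.082, 180]
```

View pics/w16.png

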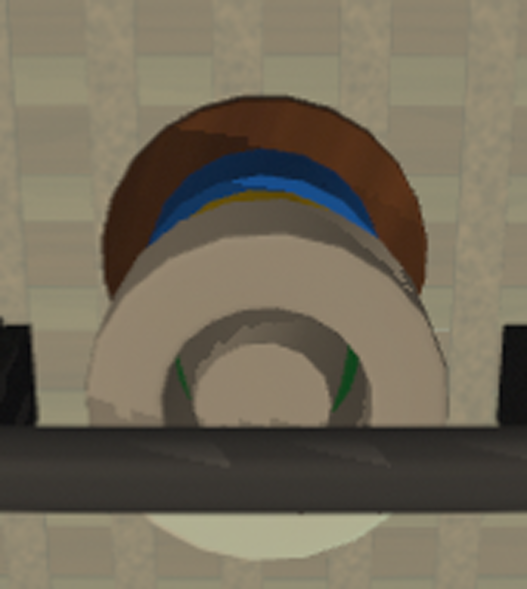

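View pics/s16.png

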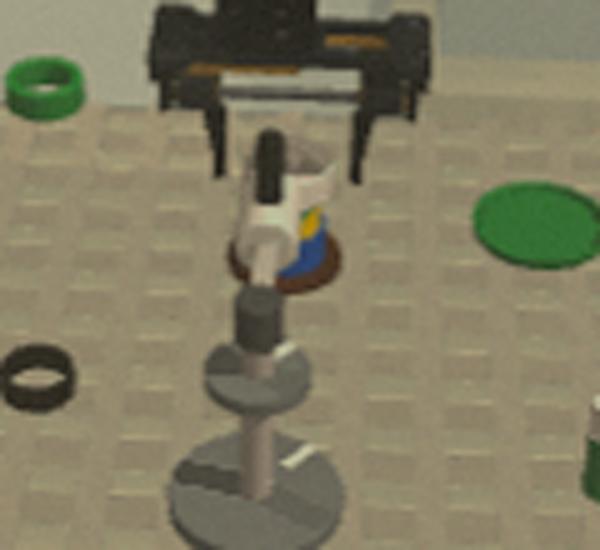

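```bash
python3 - <<'E'
from h import *
c=json.load(open('pics/w14.json')); d=at(c,(650.5/1.5,194.5/1.5),.008); print(d)
done([.5171,.0158,.0768,180])
plan([.5171,.0158,.17,180],[.4635,.204,.17,180],[.4635,.204,.0168,180])
E
```

```text
[0.46361341 0.20154105 0.008     ]
lin [0.0, 0.0, -93.2] rotz 0 rows>= 1.9
lin [53.6, 188.2, -93.2] rotz 0 rows>= 3.9
lin [53.6, 188.2, 60.0] rotz 0 rows>= 3.1
```

Emit:
{"name": "play_rows", "arguments": {"fingers": [255, 255, 255, 255, 255, 255, 255, 255, 255, 255, 255, 255, 255, 255, 255, 255], "linear": [[0, 0, 0], [0, 0, 0], [0, 0, 0], [0, 0, 0], [0, 0, -20], [0, 0, -55], [0, 0, -93], [10, 35, -93], [21, 75, -93], [32, 115, -93], [44, 155, -93], [53.5, 187, -93], [53.5, 187, -93], [53.5, 187, -50], [53.5, 187, -20], [53.5, 187, -20]], "rot": [[0, 0, 0], [0, 0, 0], [0, 0, 0], [0, 0, 0], [0, 0, 0], [0, 0, 0], [0, 0, 0], [0, 0, 0], [0, 0, 0], [0, 0, 0], [0, 0, 0], [0, 0, 0], [0, 0, 0], [0, 0, 0], [0, 0, 0], [0, 0, 0]]}}

```text
time_s: 26.7
position: [0.4605, 0.2015, 0.0935]
tcp_rot: [[-1.0, -0.001, -0.008], [-0.001, 1.0, -0.002], [0.008, -0.002, -1.0]]
force: [-0.3, -0.1, 0.1]
opening: 0.73
```

```bash
python3 - <<'E'
from h import *
state();c,im=shot('w17')
E
```

```text
t 26.7 pos [0.4605 0.2015 0.0935] yaw -179.93 tilt 0.49 F [-0.3 -0.1  0.1] op 0.73 j [ 11.  33. 106.  -0.  42. -79.]
cmd [0.4635, 0.204, 0.0168, 180]
```

View pics/w17.png

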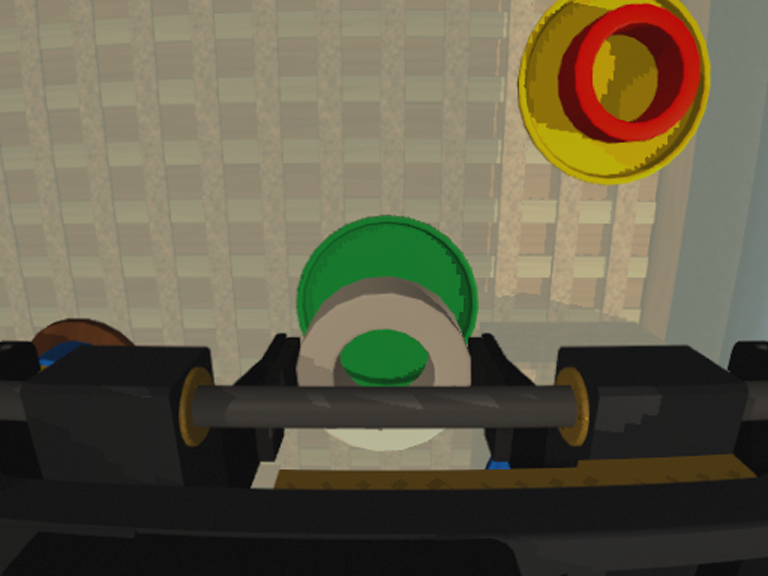

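Emit:
{"name": "play_rows", "arguments": {"fingers": [255, 255, 255, 255, 255, 255, 255, 255, 0, 0, 0, 0, 0, 0], "linear": [[0, 0, 25], [0, 0, 50], [0, 0, 65], [0, 0, 75], [0, 0, 80], [0, 0, 80], [0, 0, 80], [0, 0, 80], [0, 0, 80], [0, 0, 80], [0, 0, 80], [0, 0, 80], [0, 0, 80], [0, 0, 80]], "rot": [[0, 0, 0], [0, 0, 0], [0, 0, 0], [0, 0, 0], [0, 0, 0], [0, 0, 0], [0, 0, 0], [0, 0, 0], [0, 0, 0], [0, 0, 0], [0, 0, 0], [0, 0, 0], [0, 0, 0], [0, 0, 0]]}}

```text
time_s: 28.15
position: [0.4632, 0.2028, 0.0165]
tcp_rot: [[-1.0, -0.002, -0.0], [-0.002, 1.0, -0.0], [0.0, -0.0, -1.0]]
force: [0.2, 0.4, 1.4]
opening: 0.996
```

```bash
python3 - <<'E'
from h import *
s=state();c,im=shot('w18')
p=s['position']
done([p[0],p[1],p[2],180])
plan([p[0],p[1],.15,180],[.62,-.30,.32,180])
E
```

```text
t 28.15 pos [0.4632 0.2028 0.0165] yaw -179.91 tilt 0.01 F [0.2 0.4 1.4] op 0.996 j [ 11.  41. 108.   0.  31. -79.]
cmd [0.4635, 0.204, 0.0168, 180]
lin [0.0, 0.0, -133.5] rotz 0 rows>= 2.7
lin [-156.8, -502.8, -303.5] rotz 0 rows>= 11.1
```

View pics/w18.png

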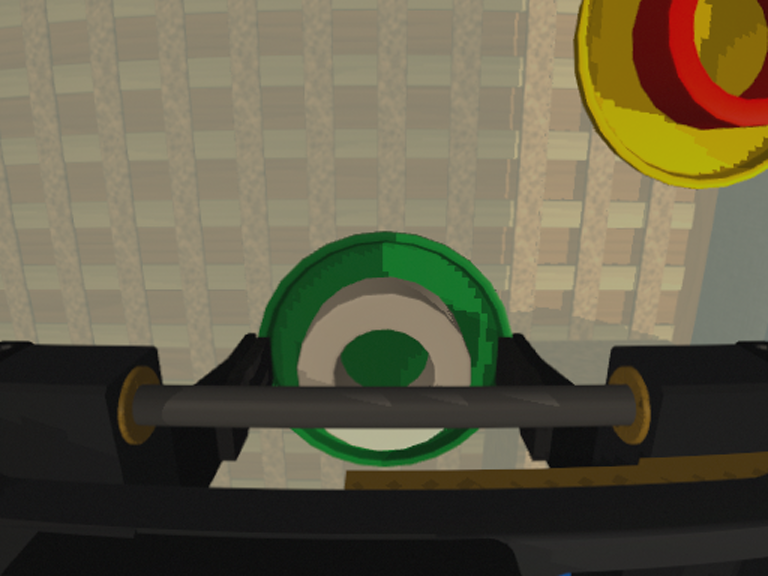

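```bash
python3 - <<'E'
from h import *
done([.4632,.2028,.0166,180])
plan([.4632,.2028,.28,180],[.685,-.237,.30,180])
E
```

```text
lin [0.0, 0.0, -263.4] rotz 0 rows>= 5.3
lin [-221.8, -439.8, -283.4] rotz 0 rows>= 9.9
```

Emit:
{"name": "play_rows", "arguments": {"fingers": [0, 0, 0, 0, 0, 0, 0, 0, 0, 0, 0, 0, 0, 0, 0, 0, 0, 0, 0, 0], "linear": [[0, 0, -50], [0, 0, -100], [0, 0, -150], [0, 0, -200], [0, 0, -250], [0, 0, -263], [-222, -440, -283], [-222, -440, -283], [-222, -440, -283], [-222, -440, -283], [-222, -440, -283], [-222, -440, -283], [-222, -440, -283], [-222, -440, -283], [-222, -440, -283], [-222, -440, -283], [-222, -440, -283], [-222, -440, -283], [-222, -440, -283], [-222, -440, -283]], "rot": [[0, 0, 0], [0, 0, 0], [0, 0, 0], [0, 0, 0], [0, 0, 0], [0, 0, 0], [0, 0, 0], [0, 0, 0], [0, 0, 0], [0, 0, 0], [0, 0, 0], [0, 0, 0], [0, 0, 0], [0, 0, 0], [0, 0, 0], [0, 0, 0], [0, 0, 0], [0, 0, 0], [0, 0, 0], [0, 0, 0]]}}

```text
time_s: 30.2
position: [0.6854, -0.2351, 0.2998]
tcp_rot: [[-1.0, -0.003, -0.001], [-0.003, 1.0, 0.001], [0.001, 0.001, -1.0]]
force: [0.5, 0.0, -0.2]
opening: 0.995
```

```bash
python3 - <<'E'
from h import *
s=state();c,im=shot('w19')
E
```

```text
t 30.2 pos [ 0.6854 -0.2351  0.2998] yaw -179.82 tilt 0.05 F [ 0.5  0.  -0.2] op 0.995 j [ -28.   35.   60.    0.   85. -118.]
cmd [0.685, -0.237, 0.3, 180]
```

View pics/w19.png

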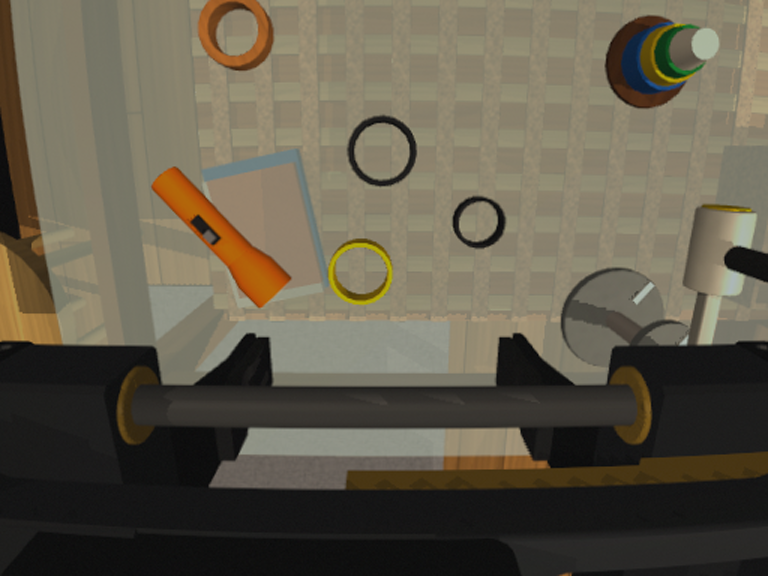

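```bash
python3 - <<'E'
from h import *
c=json.load(open('pics/w19.json')); im=np.load('pics/w19.npy')
w=ringfit(c,mblack(im),(225,70,285,130))
ringfit(c,mblack(im),(295,125,342,170))
done([.685,-.236,.2997,180])
plan([w[0],w[1],.2,180],[w[0],w[1],.009,180])
E
```

```text
fit [ 0.6036 -0.2369] px [254.3 100.2] area obs/model 0.911
fit [ 0.6694 -0.1431] px [318.8 147.6] area obs/model 0.537
lin [81.4, -0.9, 99.7] rotz 0 rows>= 2.6
lin [81.4, -0.9, 290.7] rotz 0 rows>= 3.8
```

Emit:
{"name": "play_rows", "arguments": {"fingers": [0, 0, 0, 0, 0, 0, 0, 0, 0, 0, 0, 0, 0, 0, 255, 255, 255, 255, 255, 255], "linear": [[41, -1, 20], [81.5, -1, 40], [81.5, -1, 80], [81.5, -1, 120], [81.5, -1, 160], [81.5, -1, 200], [81.5, -1, 235], [81.5, -1, 260], [81.5, -1, 276], [81.5, -1, 285], [81.5, -1, 290.5], [81.5, -1, 290.5], [81.5, -1, 290.5], [81.5, -1, 290.5], [81.5, -1, 290.5], [81.5, -1, 290.5], [81.5, -1, 290.5], [81.5, -1, 290.5], [81.5, -1, 290.5], [81.5, -1, 290.5]], "rot": [[0, 0, 0], [0, 0, 0], [0, 0, 0], [0, 0, 0], [0, 0, 0], [0, 0, 0], [0, 0, 0], [0, 0, 0], [0, 0, 0], [0, 0, 0], [0, 0, 0], [0, 0, 0], [0, 0, 0], [0, 0, 0], [0, 0, 0], [0, 0, 0], [0, 0, 0], [0, 0, 0], [0, 0, 0], [0, 0, 0]]}}

```text
time_s: 32.25
position: [0.6044, -0.238, 0.0092]
tcp_rot: [[-1.0, -0.002, 0.0], [-0.002, 1.0, -0.0], [-0.0, -0.0, -1.0]]
force: [-0.1, 0.3, 1.7]
opening: 0.735
```

```bash
python3 - <<'E'
from h import *
s=state();c,im=shot('w20')
E
```

```text
t 32.25 pos [ 0.6044 -0.238   0.0092] yaw -179.91 tilt 0.0 F [-0.1  0.3  1.7] op 0.735 j [ -31.   48.   86.    0.   46. -121.]
cmd [0.6036429065836857, -0.2369203555967534, 0.009, 180]
```

View pics/w20.png

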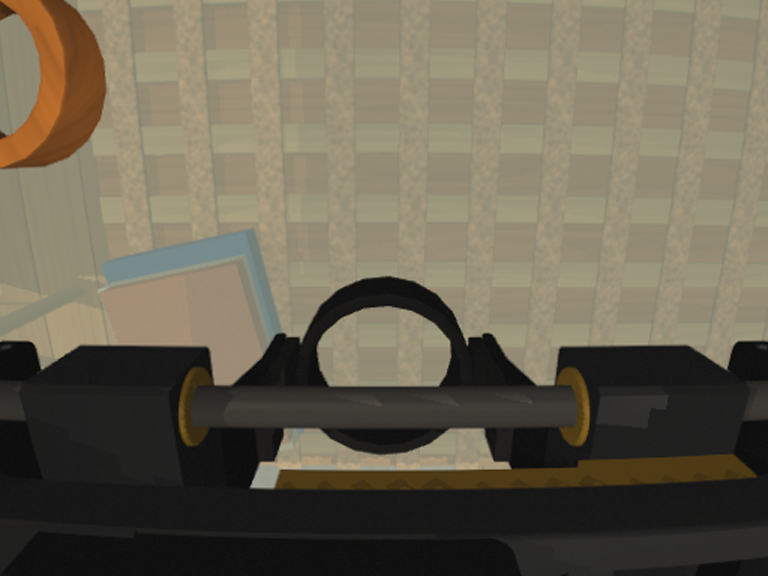

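```bash
python3 - <<'E'
from h import *
done([.6042,-.2376,.0092,180])
plan([.6042,-.2376,.165,180],[.5175,.0158,.165,180])
E
```

```text
lin [0.0, 0.0, -155.8] rotz 0 rows>= 3.1
lin [86.7, 253.4, -155.8] rotz 0 rows>= 5.4
```

Emit:
{"name": "play_rows", "arguments": {"fingers": [255, 255, 255, 255, 255, 255, 255, 255, 255, 255, 255, 255, 255, 255, 255, 255], "linear": [[0, 0, -25], [0, 0, -75], [0, 0, -120], [0, 0, -156], [12, 35, -156], [25, 72, -156], [39, 115, -156], [54, 158, -156], [67, 200, -156], [78, 230, -156], [84, 246, -156], [86.7, 253.4, -156], [86.7, 253.4, -156], [86.7, 253.4, -156], [86.7, 253.4, -156], [86.7, 253.4, -156]], "rot": [[0, 0, 0], [0, 0, 0], [0, 0, 0], [0, 0, 0], [0, 0, 0], [0, 0, 0], [0, 0, 0], [0, 0, 0], [0, 0, 0], [0, 0, 0], [0, 0, 0], [0, 0, 0], [0, 0, 0], [0, 0, 0], [0, 0, 0], [0, 0, 0]]}}

```text
time_s: 33.9
position: [0.518, 0.0141, 0.165]
tcp_rot: [[-1.0, 0.0, 0.0], [0.0, 1.0, -0.0], [-0.0, -0.0, -1.0]]
force: [0.2, -0.0, -0.9]
opening: 0.735
```

```bash
python3 - <<'E'
from h import *
s=state();c,im=shot('w21')
E
```

```text
t 33.9 pos [0.518  0.0141 0.165 ] yaw 179.99 tilt 0.03 F [ 0.2 -0.  -0.9] op 0.735 j [ -11.   27.  101.   -0.   52. -101.]
cmd [0.5175, 0.0158, 0.165, 180]
```

View pics/w21.png

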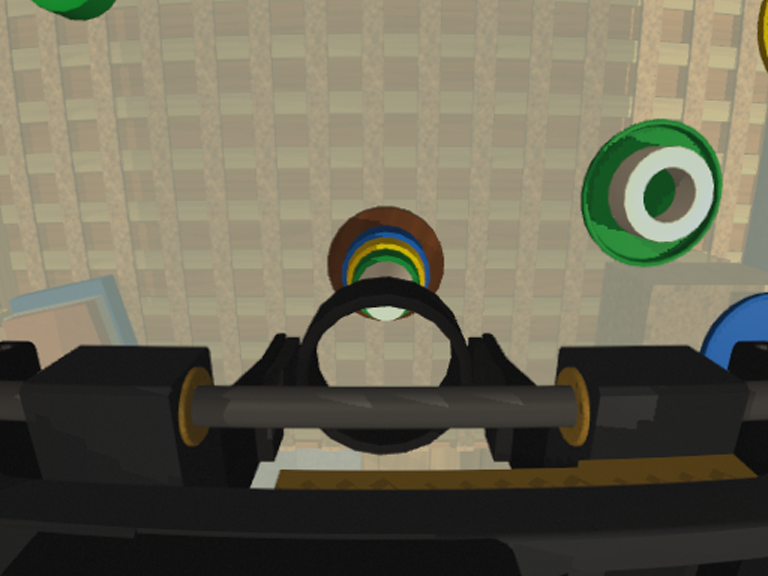

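Emit:
{"name": "play_rows", "arguments": {"fingers": [255, 255, 255, 255, 255, 255, 255, 255, 255, 255, 255], "linear": [[0.5, 0.7, 25], [0.5, 0.7, 45], [0.5, 0.7, 60], [0.5, 0.7, 72], [0.5, 0.7, 82], [0.5, 0.7, 90], [0.5, 0.7, 95], [0.5, 0.7, 98], [0.5, 0.7, 98], [0.5, 0.7, 98], [0.5, 0.7, 98]], "rot": [[0, 0, 0], [0, 0, 0], [0, 0, 0], [0, 0, 0], [0, 0, 0], [0, 0, 0], [0, 0, 0], [0, 0, 0], [0, 0, 0], [0, 0, 0], [0, 0, 0]]}}

```text
time_s: 35.05
position: [0.5172, 0.0159, 0.0675]
tcp_rot: [[-1.0, -0.002, 0.001], [-0.002, 1.0, -0.0], [-0.001, -0.0, -1.0]]
force: [0.1, 0.2, 0.3]
opening: 0.735
```

On target (0.5172, 0.0159), no force. Continue to TCP z ≈ 0.047.

Emit:
{"name": "play_rows", "arguments": {"fingers": [255, 255, 255, 255, 255, 255, 255, 255, 255], "linear": [[0, 0, 5], [0, 0, 10], [0, 0, 14], [0, 0, 17], [0, 0, 19], [0, 0, 20], [0, 0, 20], [0, 0, 20], [0, 0, 20]], "rot": [[0, 0, 0], [0, 0, 0], [0, 0, 0], [0, 0, 0], [0, 0, 0], [0, 0, 0], [0, 0, 0], [0, 0, 0], [0, 0, 0]]}}

```text
time_s: 35.95
position: [0.5169, 0.0159, 0.0472]
tcp_rot: [[-1.0, -0.002, 0.0], [-0.002, 1.0, -0.0], [-0.0, -0.0, -1.0]]
force: [0.2, 0.0, 0.1]
opening: 0.734
```

```bash
python3 - <<'E'
from h import *
s=state();c,im=shot('w22');save(im,'w22',(170,120,340,310),3.1)
E
```

```text
t 35.95 pos [0.5169 0.0159 0.0472] yaw -179.91 tilt 0.02 F [0.2 0.  0.1] op 0.734 j [ -11.   38.  105.   -0.   36. -101.]
cmd [0.5175, 0.0158, 0.165, 180]
```

View pics/w22.png

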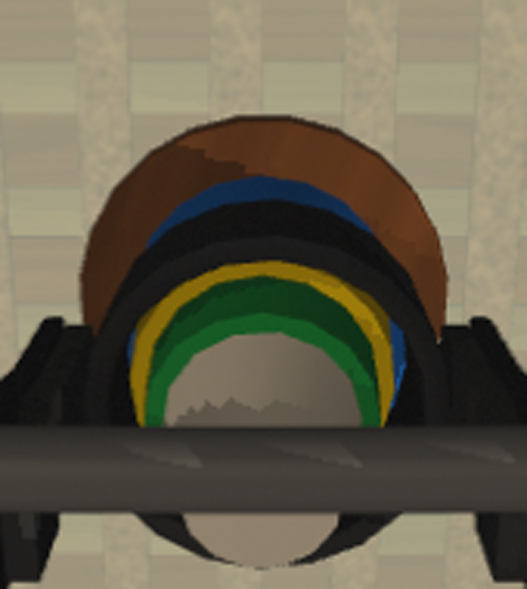

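Emit:
{"name": "play_rows", "arguments": {"fingers": [0, 0, 0, 0, 0, 0], "linear": [[0, 0, 0], [0, 0, 0], [0, 0, 0], [0, 0, 0], [0, 0, 0], [0, 0, 0]], "rot": [[0, 0, 0], [0, 0, 0], [0, 0, 0], [0, 0, 0], [0, 0, 0], [0, 0, 0]]}}

```text
time_s: 36.6
position: [0.5168, 0.0159, 0.0471]
tcp_rot: [[-1.0, -0.002, 0.0], [-0.002, 1.0, 0.0], [-0.0, 0.0, -1.0]]
force: [-0.0, -0.4, -0.3]
opening: 0.995
```

```bash
python3 - <<'E'
from h import *
state();c,im=shot('w23');save(im,'w23',(170,120,340,310),3.1); shot('s23','scene',5,(190,170,310,280))
E
```

```text
t 36.6 pos [0.5168 0.0159 0.0471] yaw -179.91 tilt 0.0 F [-0.  -0.4 -0.3] op 0.995 j [ -11.   38.  105.    0.   36. -101.]
cmd [0.5175, 0.0158, 0.165, 180]
```

View pics/w23.png

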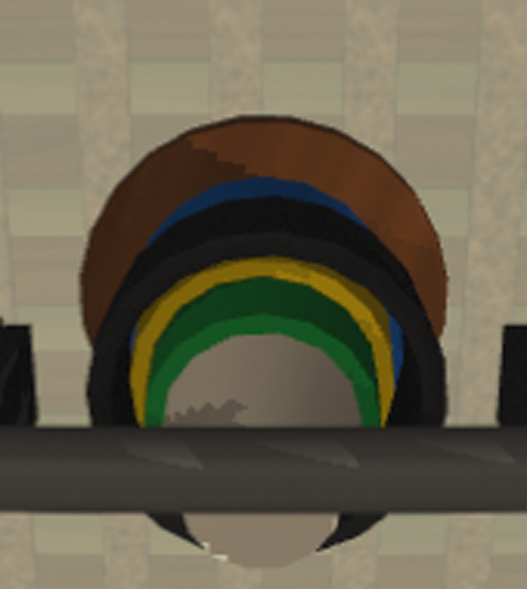

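View pics/s23.png

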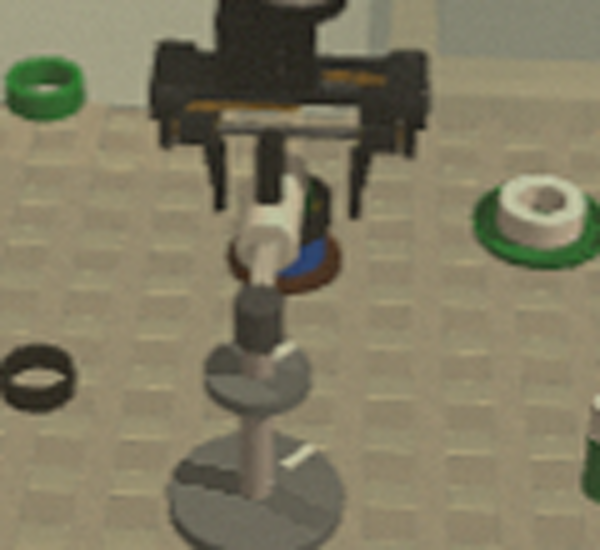

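```bash
python3 - <<'E'
from h import *
done([.5168,.0159,.0472,180])
plan([.5168,.0159,.165,180],[.587,.317,.165,180],[.587,.317,.10,180])
E
```

```text
lin [0.0, 0.0, -117.8] rotz 0 rows>= 2.4
lin [-70.2, 301.1, -117.8] rotz 0 rows>= 6.2
lin [-70.2, 301.1, -52.8] rotz 0 rows>= 1.3
```

Emit:
{"name": "play_rows", "arguments": {"fingers": [255, 255, 255, 255, 255, 255, 255, 255, 255, 255, 255, 255, 255, 255, 255, 255, 255, 255], "linear": [[0, 0, 0], [0, 0, 0], [0, 0, 0], [0, 0, 0], [0, 0, -20], [0, 0, -50], [0, 0, -90], [0, 0, -118], [-10, 42, -118], [-20, 88, -118], [-31, 135, -118], [-42, 182, -118], [-54, 230, -118], [-63, 272, -118], [-70, 301, -118], [-70, 301, -90], [-70, 301, -60], [-70, 301, -60]], "rot": [[0, 0, 0], [0, 0, 0], [0, 0, 0], [0, 0, 0], [0, 0, 0], [0, 0, 0], [0, 0, 0], [0, 0, 0], [0, 0, 0], [0, 0, 0], [0, 0, 0], [0, 0, 0], [0, 0, 0], [0, 0, 0], [0, 0, 0], [0, 0, 0], [0, 0, 0], [0, 0, 0]]}}

```text
time_s: 38.5
position: [0.5823, 0.3162, 0.1023]
tcp_rot: [[-1.0, -0.002, -0.01], [-0.002, 1.0, -0.004], [0.01, -0.003, -1.0]]
force: [-0.6, 0.2, -1.4]
opening: 0.731
```

```bash
python3 - <<'E'
from h import *
state();c,im=shot('w24')
E
```

```text
t 38.5 pos [0.5823 0.3162 0.1023] yaw -179.87 tilt 0.61 F [-0.6  0.2 -1.4] op 0.731 j [ 19.  41.  81.  -0.  58. -71.]
cmd [0.587, 0.317, 0.1, 180]
```

View pics/w24.png

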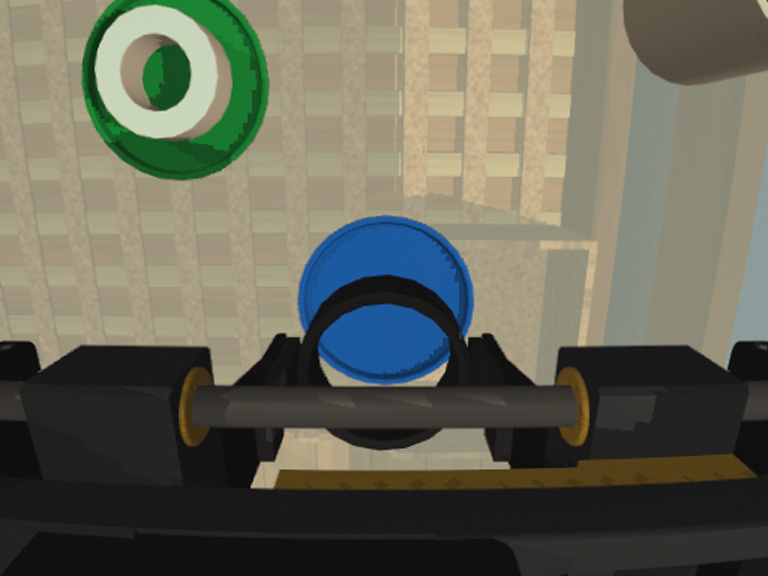

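Emit:
{"name": "play_rows", "arguments": {"fingers": [255, 255, 255, 255, 255, 255, 255, 255, 0, 0, 0, 0, 0, 0], "linear": [[0, 0, 30], [0, 0, 58], [0, 0, 74], [0, 0, 84], [0, 0, 90], [0, 0, 90], [0, 0, 90], [0, 0, 90], [0, 0, 90], [0, 0, 90], [0, 0, 90], [0, 0, 90], [0, 0, 90], [0, 0, 90]], "rot": [[0, 0, 0], [0, 0, 0], [0, 0, 0], [0, 0, 0], [0, 0, 0], [0, 0, 0], [0, 0, 0], [0, 0, 0], [0, 0, 0], [0, 0, 0], [0, 0, 0], [0, 0, 0], [0, 0, 0], [0, 0, 0]]}}

```text
time_s: 39.95
position: [0.5863, 0.3171, 0.017]
tcp_rot: [[-1.0, -0.002, -0.0], [-0.002, 1.0, -0.0], [0.0, -0.0, -1.0]]
force: [0.2, -0.0, -0.2]
opening: 0.995
```

```bash
python3 - <<'E'
from h import *
s=state();c,im=shot('w25')
p=s['position'];done([p[0],p[1],p[2],180])
plan([p[0],p[1],.28,180],[.585,-.365,.30,180])
E
```

```text
t 39.95 pos [0.5863 0.3171 0.017 ] yaw -179.91 tilt 0.01 F [ 0.2 -0.  -0.2] op 0.995 j [ 19.  48.  83.   0.  49. -71.]
cmd [0.587, 0.317, 0.1, 180]
lin [0.0, 0.0, -263.0] rotz 0 rows>= 5.3
lin [1.3, -682.1, -283.0] rotz 0 rows>= 13.6
```

View pics/w25.png

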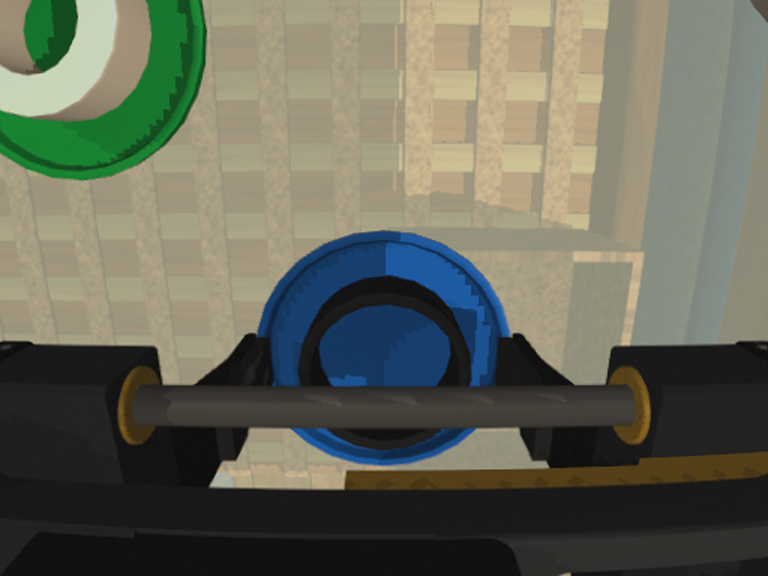

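Emit:
{"name": "play_rows", "arguments": {"fingers": [0, 0, 0, 0, 0, 0, 0, 0, 0, 0, 0, 0, 0, 0, 0, 0, 0, 0, 0, 0], "linear": [[0, 0, -50], [0, 0, -100], [0, 0, -150], [0, 0, -200], [0, 0, -250], [1, -682, -283], [1, -682, -283], [1, -682, -283], [1, -682, -283], [1, -682, -283], [1, -682, -283], [1, -682, -283], [1, -682, -283], [1, -682, -283], [1, -682, -283], [1, -682, -283], [1, -682, -283], [1, -682, -283], [1, -682, -283], [1, -682, -283]], "rot": [[0, 0, 0], [0, 0, 0], [0, 0, 0], [0, 0, 0], [0, 0, 0], [0, 0, 0], [0, 0, 0], [0, 0, 0], [0, 0, 0], [0, 0, 0], [0, 0, 0], [0, 0, 0], [0, 0, 0], [0, 0, 0], [0, 0, 0], [0, 0, 0], [0, 0, 0], [0, 0, 0], [0, 0, 0], [0, 0, 0]]}}

```text
time_s: 42.0
position: [0.5855, -0.3706, 0.2995]
tcp_rot: [[-1.0, 0.004, 0.0], [0.004, 1.0, -0.003], [-0.0, -0.003, -1.0]]
force: [-0.3, 0.3, 0.0]
opening: 1.0
```

```bash
python3 - <<'E'
from h import *
s=state();c,im=shot('w26'); shot('s26','scene')
E
```

```text
t 42.0 pos [ 0.5855 -0.3706  0.2995] yaw 179.77 tilt 0.15 F [-0.3  0.3  0. ] op 1.0 j [ -42.   32.   66.   -0.   82. -131.]
cmd [0.585, -0.365, 0.3, 180]
```

View pics/w26.png

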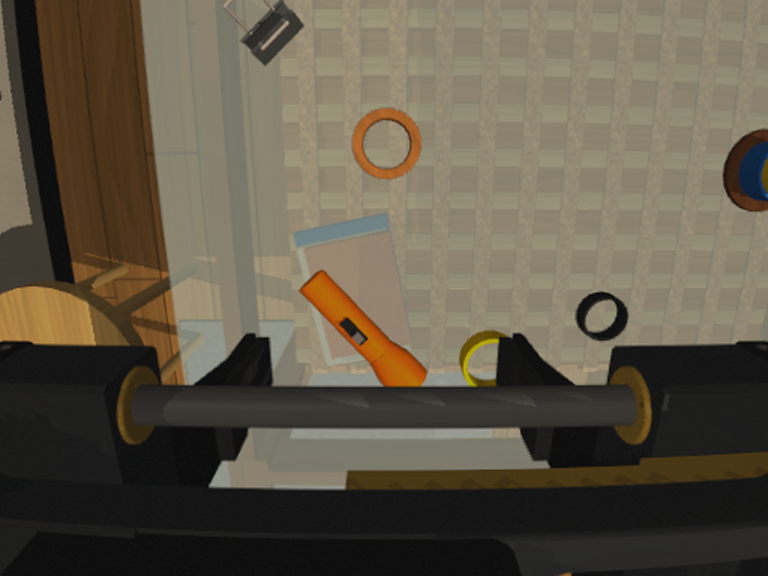

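View pics/s26.png

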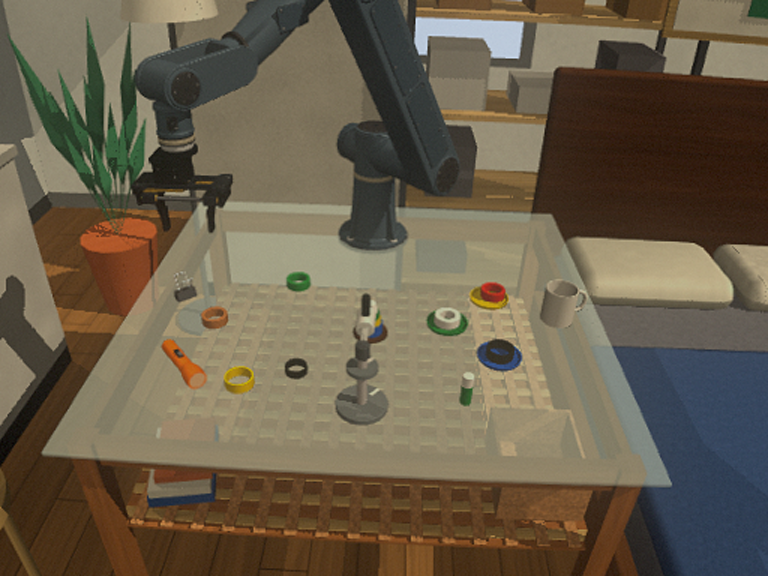

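```bash
python3 - <<'E'
from h import *
c=json.load(open('pics/w26.json')); im=np.load('pics/w26.npy')
w=ringfit(c,mwood(im),(225,65,290,125))
print('clip',at(c,(275/1.5,40/1.5),.0))
p=[.585,-.367,.2995,180]
done(p)
plan([w[0],w[1],.2,180],[w[0],w[1],.009,180])
E
```

```text
fit [ 0.4973 -0.3684] px [257.3  95.1] area obs/model 0.939
clip [ 0.40246884 -0.47059381  0.        ]
lin [87.7, -1.4, 99.5] rotz 0 rows>= 2.7
lin [87.7, -1.4, 290.5] rotz 0 rows>= 3.8
```

Emit:
{"name": "play_rows", "arguments": {"fingers": [0, 0, 0, 0, 0, 0, 0, 0, 0], "linear": [[44, -1, 20], [87.5, -1, 60], [87.5, -1, 105], [87.5, -1, 150], [87.5, -1, 185], [87.5, -1, 210], [87.5, -1, 210], [87.5, -1, 210], [87.5, -1, 210]], "rot": [[0, 0, 0], [0, 0, 0], [0, 0, 0], [0, 0, 0], [0, 0, 0], [0, 0, 0], [0, 0, 0], [0, 0, 0], [0, 0, 0]]}}

```text
time_s: 43.0
position: [0.5003, -0.3663, 0.0921]
tcp_rot: [[-1.0, -0.003, 0.003], [-0.003, 1.0, -0.002], [-0.003, -0.003, -1.0]]
force: [-0.1, 0.6, 0.4]
opening: 1.002
```

Emit:
{"name": "play_rows", "arguments": {"fingers": [0, 0, 0, 0, 0, 0, 0, 0, 255, 255, 255, 255, 255, 255], "linear": [[0.5, -2, 30], [0.5, -2, 55], [0.5, -2, 70], [0.5, -2, 77], [0.5, -2, 80.5], [0.5, -2, 80.5], [0.5, -2, 80.5], [0.5, -2, 80.5], [0.5, -2, 80.5], [0.5, -2, 80.5], [0.5, -2, 80.5], [0.5, -2, 80.5], [0.5, -2, 80.5], [0.5, -2, 80.5]], "rot": [[0, 0, 0], [0, 0, 0], [0, 0, 0], [0, 0, 0], [0, 0, 0], [0, 0, 0], [0, 0, 0], [0, 0, 0], [0, 0, 0], [0, 0, 0], [0, 0, 0], [0, 0, 0], [0, 0, 0], [0, 0, 0]]}}

```text
time_s: 44.4
position: [0.4984, -0.3681, 0.0096]
tcp_rot: [[-1.0, -0.002, 0.0], [-0.002, 1.0, -0.0], [-0.0, -0.0, -1.0]]
force: [-0.6, 0.2, 0.9]
opening: 0.73
```

```bash
python3 - <<'E'
from h import *
s=state();c,im=shot('w27')
p=s['position'];done([p[0],p[1],p[2],180])
plan([p[0],p[1],.165,180],[.5172,.0158,.165,180])
E
```

```text
t 44.4 pos [ 0.4984 -0.3681  0.0096] yaw -179.91 tilt 0.0 F [-0.6  0.2  0.9] op 0.73 j [ -47.   46.   91.   -0.   43. -137.]
cmd [0.49728158798643174, -0.36844512010170216, 0.009, 180]
lin [0.0, 0.0, -155.4] rotz 0 rows>= 3.1
lin [-18.8, 383.9, -155.4] rotz 0 rows>= 7.7
```

View pics/w27.png

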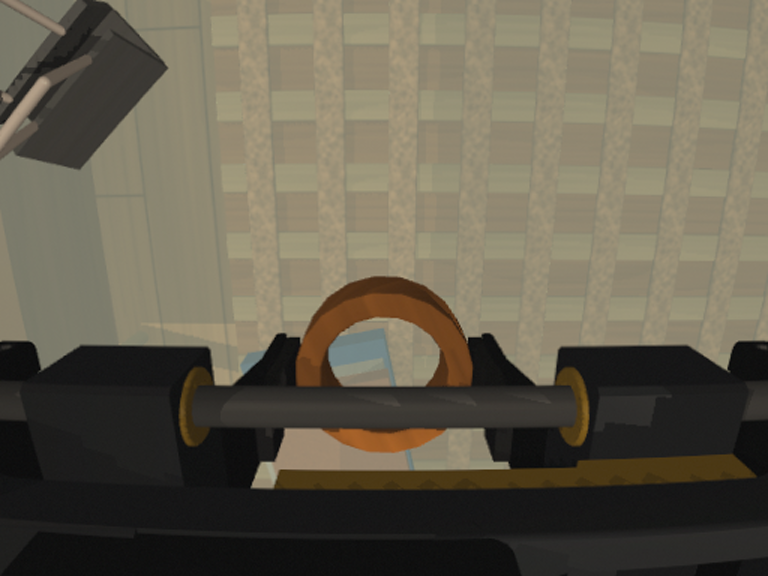

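Emit:
{"name": "play_rows", "arguments": {"fingers": [255, 255, 255, 255, 255, 255, 255, 255, 255, 255, 255, 255, 255, 255, 255, 255, 255, 255], "linear": [[0, 0, -25], [0, 0, -75], [0, 0, -120], [0, 0, -155], [-2, 45, -155], [-4, 90, -155], [-6, 136, -155], [-9, 182, -155], [-11, 228, -155], [-14, 274, -155], [-16, 315, -155], [-18, 350, -155], [-19, 372, -155], [-19.6, 384, -155], [-19.6, 384, -155], [-19.6, 384, -155], [-19.6, 384, -155], [-19.6, 384, -155]], "rot": [[0, 0, 0], [0, 0, 0], [0, 0, 0], [0, 0, 0], [0, 0, 0], [0, 0, 0], [0, 0, 0], [0, 0, 0], [0, 0, 0], [0, 0, 0], [0, 0, 0], [0, 0, 0], [0, 0, 0], [0, 0, 0], [0, 0, 0], [0, 0, 0], [0, 0, 0], [0, 0, 0]]}}

```text
time_s: 46.25
position: [0.5176, 0.0147, 0.1645]
tcp_rot: [[-1.0, 0.0, 0.0], [0.0, 1.0, -0.0], [-0.0, -0.0, -1.0]]
force: [0.9, -0.1, 0.6]
opening: 0.728
```

```bash
python3 - <<'E'
from h import *
s=state();c,im=shot('w28')
E
```

```text
t 46.25 pos [0.5176 0.0147 0.1645] yaw 179.99 tilt 0.01 F [ 0.9 -0.1  0.6] op 0.728 j [ -11.   27.  101.   -0.   52. -101.]
cmd [0.5172, 0.0158, 0.165, 180]
```

View pics/w28.png

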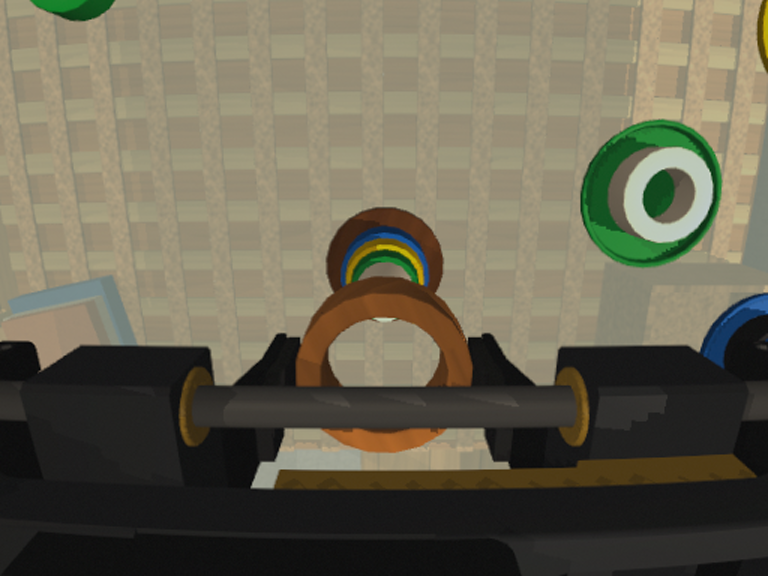

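Emit:
{"name": "play_rows", "arguments": {"fingers": [255, 255, 255, 255, 255, 255, 255, 255, 255, 255, 255], "linear": [[-0.4, 0.1, 25], [-0.4, 0.1, 45], [-0.4, 0.1, 60], [-0.4, 0.1, 72], [-0.4, 0.1, 82], [-0.4, 0.1, 90], [-0.4, 0.1, 95], [-0.4, 0.1, 97], [-0.4, 0.1, 97], [-0.4, 0.1, 97], [-0.4, 0.1, 97]], "rot": [[0, 0, 0], [0, 0, 0], [0, 0, 0], [0, 0, 0], [0, 0, 0], [0, 0, 0], [0, 0, 0], [0, 0, 0], [0, 0, 0], [0, 0, 0], [0, 0, 0]]}}

```text
time_s: 47.4
position: [0.5182, 0.016, 0.068]
tcp_rot: [[-1.0, -0.002, 0.001], [-0.002, 1.0, -0.0], [-0.001, -0.0, -1.0]]
force: [0.9, 0.1, -1.0]
opening: 0.728
```

Emit:
{"name": "play_rows", "arguments": {"fingers": [255, 255, 255, 255, 255, 0, 0, 0, 0, 0, 0], "linear": [[0, 0, 3], [0, 0, 5], [0, 0, 6], [0, 0, 6], [0, 0, 6], [0, 0, 6], [0, 0, 6], [0, 0, 6], [0, 0, 6], [0, 0, 6], [0, 0, 6]], "rot": [[0, 0, 0], [0, 0, 0], [0, 0, 0], [0, 0, 0], [0, 0, 0], [0, 0, 0], [0, 0, 0], [0, 0, 0], [0, 0, 0], [0, 0, 0], [0, 0, 0]]}}

```text
time_s: 48.5
position: [0.5178, 0.016, 0.0616]
tcp_rot: [[-1.0, -0.002, 0.0], [-0.002, 1.0, -0.0], [-0.0, -0.0, -1.0]]
force: [0.2, -0.8, -0.4]
opening: 0.993
```

```bash
python3 - <<'E'
from h import *
s=state();c,im=shot('w29');save(im,'w29',(170,120,340,310),3.1); shot('s29','scene',5,(190,170,310,280))
E
```

```text
t 48.5 pos [0.5178 0.016  0.0616] yaw -179.91 tilt 0.0 F [ 0.2 -0.8 -0.4] op 0.993 j [ -11.   37.  105.    0.   38. -101.]
cmd [0.5172, 0.0158, 0.165, 180]
```

View pics/w29.png

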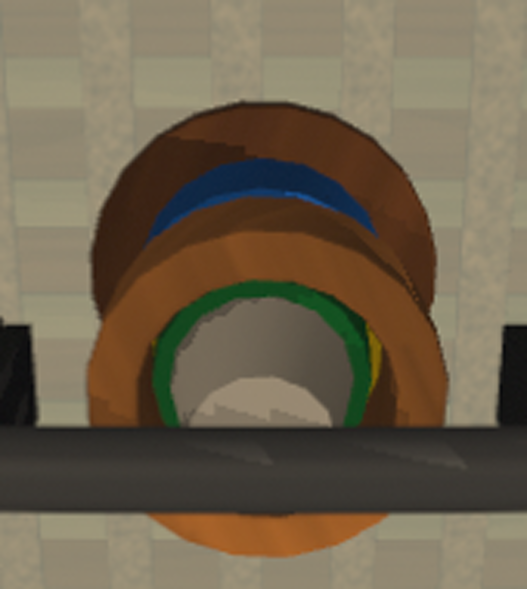

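View pics/s29.png

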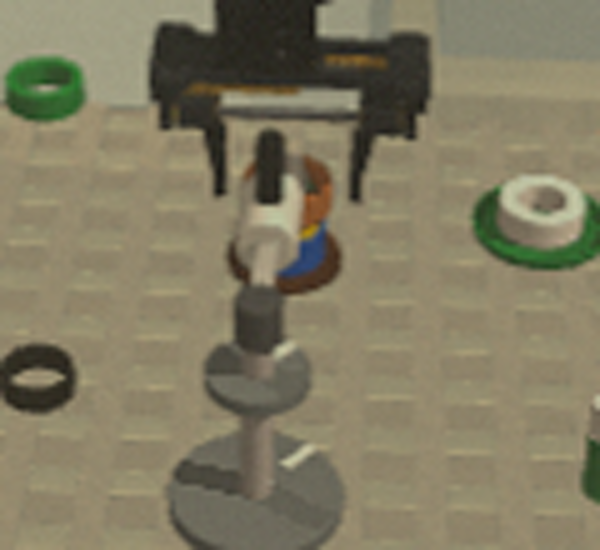

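```bash
python3 - <<'E'
from h import *
done([.5178,.016,.0618,180])
plan([.5178,.016,.165,180],[.3428,.3218,.165,180],[.3428,.3218,.0408,180])
E
```

```text
lin [0.0, 0.0, -103.2] rotz 0 rows>= 2.1
lin [175.0, 305.8, -103.2] rotz 0 rows>= 7.0
lin [175.0, 305.8, 21.0] rotz 0 rows>= 2.5
```

Emit:
{"name": "play_rows", "arguments": {"fingers": [255, 255, 255, 255, 255, 255, 255, 255, 255, 255, 255, 255, 255, 255, 255, 255, 255, 255, 255], "linear": [[0, 0, 0], [0, 0, 0], [0, 0, 0], [0, 0, 0], [0, 0, -20], [0, 0, -50], [0, 0, -80], [0, 0, -103], [22, 38, -103], [44, 76, -103], [66, 114, -103], [88, 152, -103], [110, 190, -103], [132, 228, -103], [152, 266, -103], [165, 290, -103], [175, 306, -103], [175, 306, -103], [175, 306, -103]], "rot": [[0, 0, 0], [0, 0, 0], [0, 0, 0], [0, 0, 0], [0, 0, 0], [0, 0, 0], [0, 0, 0], [0, 0, 0], [0, 0, 0], [0, 0, 0], [0, 0, 0], [0, 0, 0], [0, 0, 0], [0, 0, 0], [0, 0, 0], [0, 0, 0], [0, 0, 0], [0, 0, 0], [0, 0, 0]]}}

```text
time_s: 50.5
position: [0.3422, 0.3217, 0.1645]
tcp_rot: [[-1.0, -0.003, 0.0], [-0.003, 1.0, -0.0], [-0.0, -0.0, -1.0]]
force: [0.3, -0.3, -0.5]
opening: 0.732
```

```bash
python3 - <<'E'
from h import *
state(); c,im=shot('w30')
E
```

```text
t 50.5 pos [0.3422 0.3217 0.1645] yaw -179.83 tilt 0.02 F [ 0.3 -0.3 -0.5] op 0.732 j [ 30.  24. 107.  -0.  49. -61.]
cmd [0.3428, 0.3218, 0.0408, 180]
```

View pics/w30.png

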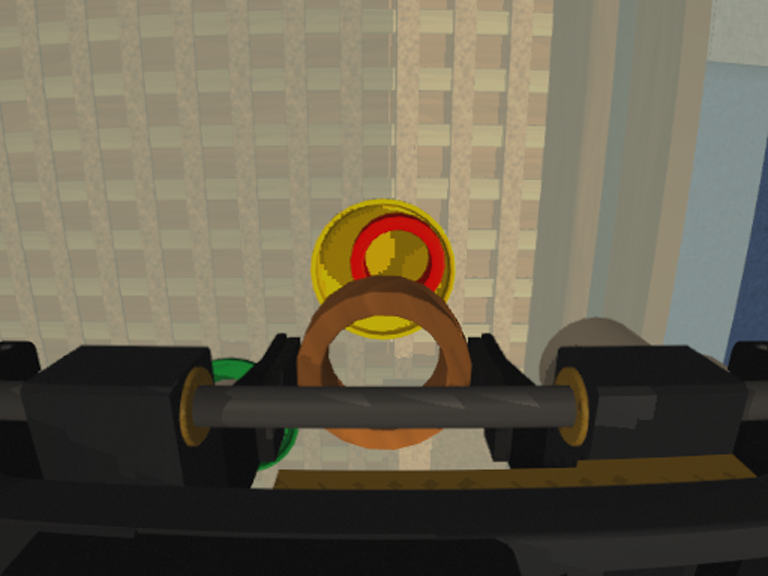

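```bash
python3 - <<'E'
from h import *
c=json.load(open('pics/w30.json')); im=np.load('pics/w30.npy')
print('dish',at(c,(383.5/1.5,268/1.5),.007))
m=redmask(im); o=obs(m,(220,130,310,195)); print(o)
for z0 in (.004,):
  def res(p):
    th=np.linspace(0,2*np.pi,200); q=proj(c,[[p[0]+.032*np.cos(t),p[1]+.032*np.sin(t),z] for z in (z0,z0+.024) for t in th])
    return np.array([q[:,0].min()-o[0]+q[:,0].max()-o[1],q[:,1].min()-o[2]])
  print(least_squares(res,[.342,.32],diff_step=1e-4).x)
E
```

```text
dish [0.34234983 0.32171305 0.007     ]
[np.float64(233.5), np.float64(296.5), np.float64(141.5), np.float64(193.5)]
[0.33525944 0.33097091]
```

Emit:
{"name": "play_rows", "arguments": {"fingers": [255, 255, 255, 255, 255, 255, 255, 255, 255], "linear": [[4.5, 6, 40], [4.5, 6, 75], [4.5, 6, 100], [4.5, 6, 113], [4.5, 6, 120], [4.5, 6, 123.5], [4.5, 6, 123.5], [4.5, 6, 123.5], [4.5, 6, 123.5]], "rot": [[0, 0, 0], [0, 0, 0], [0, 0, 0], [0, 0, 0], [0, 0, 0], [0, 0, 0], [0, 0, 0], [0, 0, 0], [0, 0, 0]]}}

```text
time_s: 51.45
position: [0.3384, 0.328, 0.0418]
tcp_rot: [[-1.0, -0.001, 0.001], [-0.001, 1.0, 0.001], [-0.001, 0.001, -1.0]]
force: [0.8, 0.6, -0.3]
opening: 0.73
```

```bash
python3 - <<'E'
from h import *
state(); c,im=shot('w31')
E
```

```text
t 51.45 pos [0.3384 0.328  0.0418] yaw -179.92 tilt 0.1 F [ 0.8  0.6 -0.3] op 0.73 j [ 30.  37. 112.   0.  31. -60.]
cmd [0.3428, 0.3218, 0.0408, 180]
```

View pics/w31.png

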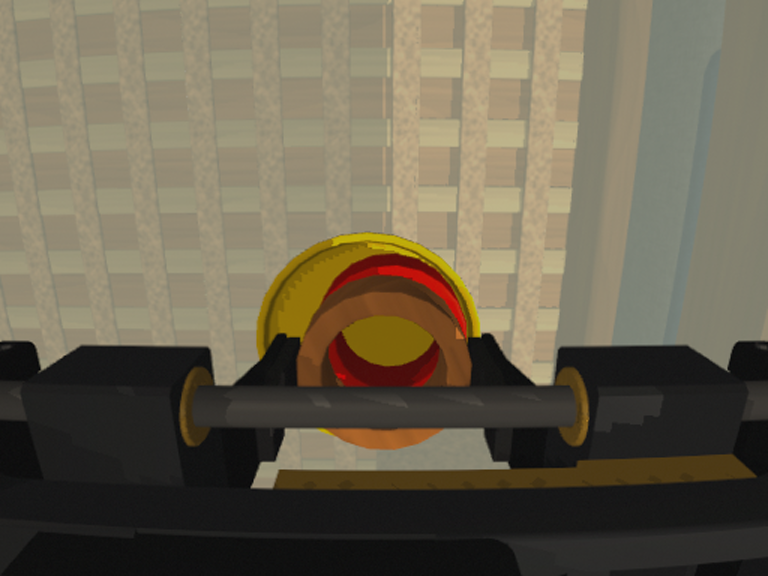

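Emit:
{"name": "play_rows", "arguments": {"fingers": [255, 255, 0, 0, 0, 0, 0, 0], "linear": [[0, 0, 0.5], [0, 0, 0.5], [0, 0, 0.5], [0, 0, 0.5], [0, 0, 0.5], [0, 0, 0.5], [0, 0, 0.5], [0, 0, 0.5]], "rot": [[0, 0, 0], [0, 0, 0], [0, 0, 0], [0, 0, 0], [0, 0, 0], [0, 0, 0], [0, 0, 0], [0, 0, 0]]}}

```text
time_s: 52.3
position: [0.3379, 0.3278, 0.0405]
tcp_rot: [[-1.0, -0.001, -0.0], [-0.001, 1.0, 0.0], [0.0, 0.0, -1.0]]
force: [-0.2, 0.0, 0.5]
opening: 0.995
```

Emit:
{"name": "play_rows", "arguments": {"fingers": [0, 0, 0, 0, 0, 0, 0, 0], "linear": [[0, 0, -50], [0, 0, -100], [0, 0, -150], [0, 0, -200], [0, 0, -250], [0, 0, -260], [0, 0, -260], [0, 0, -260]], "rot": [[0, 0, 0], [0, 0, 0], [0, 0, 0], [0, 0, 0], [0, 0, 0], [0, 0, 0], [0, 0, 0], [0, 0, 0]]}}

```text
time_s: 53.1
position: [0.3368, 0.3271, 0.2992]
tcp_rot: [[-1.0, -0.002, -0.002], [-0.001, 1.0, -0.001], [0.002, -0.001, -1.0]]
force: [0.3, -0.9, 0.3]
opening: 0.999
```

```bash
python3 - <<'E'
from h import *
s=state(); c,im=shot('w32'); 
shot('s32','scene',4,(200,150,400,290))
E
```

```text
t 53.1 pos [0.3368 0.3271 0.2992] yaw -179.91 tilt 0.17 F [ 0.3 -0.9  0.3] op 0.999 j [ 30.  13.  98.   0.  70. -60.]
cmd [0.3428, 0.3218, 0.0408, 180]
```

View pics/w32.png

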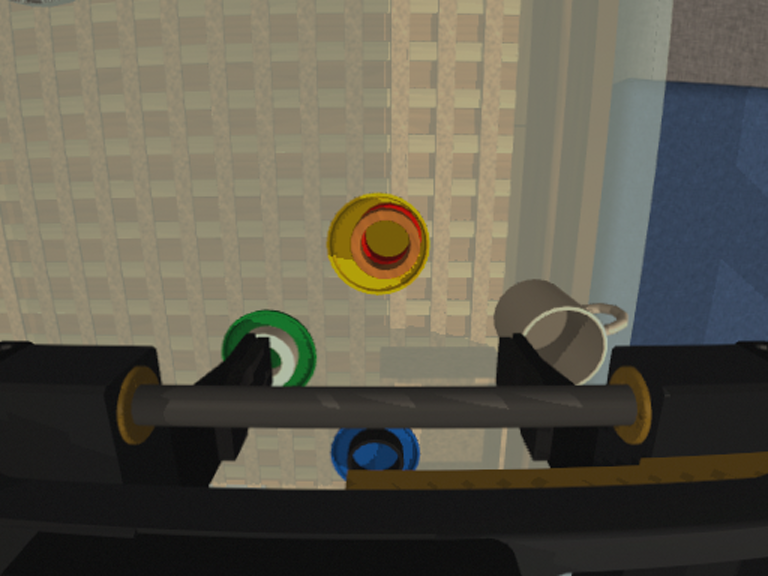

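View pics/s32.png

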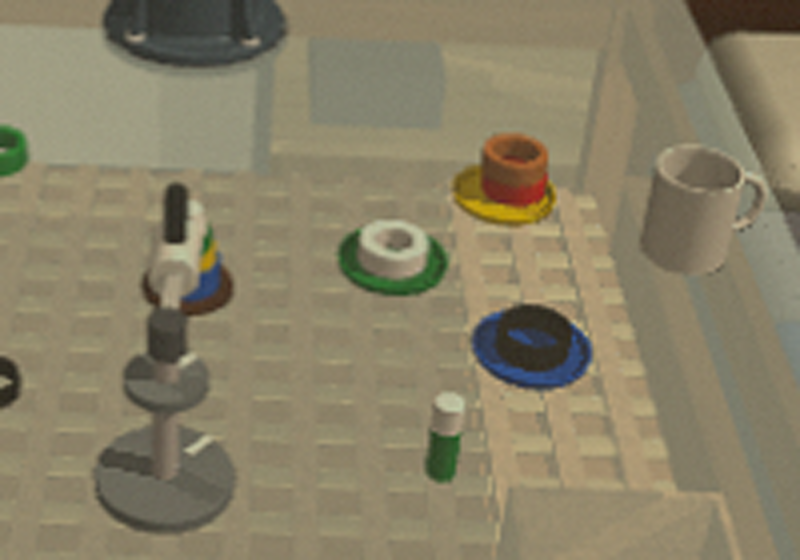

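```bash
python3 - <<'E'
from h import *
done([.3375,.3275,.30,180])
plan([.6733,.0095,.30,180])
E
```

```text
lin [-335.8, -318.0, 0.0] rotz 0 rows>= 9.2
```

Emit:
{"name": "play_rows", "arguments": {"fingers": [0, 0, 0, 0, 0, 0, 0, 0, 0, 0, 0, 0, 0, 0, 0], "linear": [[-336, -318, 0], [-336, -318, 0], [-336, -318, 0], [-336, -318, 0], [-336, -318, 0], [-336, -318, 0], [-336, -318, 0], [-336, -318, 0], [-336, -318, 0], [-336, -318, 0], [-336, -318, 0], [-336, -318, 0], [-336, -318, 0], [-336, -318, 0], [-336, -318, 0]], "rot": [[0, 0, 0], [0, 0, 0], [0, 0, 0], [0, 0, 0], [0, 0, 0], [0, 0, 0], [0, 0, 0], [0, 0, 0], [0, 0, 0], [0, 0, 0], [0, 0, 0], [0, 0, 0], [0, 0, 0], [0, 0, 0], [0, 0, 0]]}}

```text
time_s: 54.7
position: [0.6737, 0.0116, 0.3011]
tcp_rot: [[-1.0, -0.003, 0.0], [-0.003, 1.0, 0.0], [-0.0, 0.0, -1.0]]
force: [-0.0, -0.8, -1.6]
opening: 1.004
```

```bash
python3 - <<'E'
from h import *
s=state(); c,im=shot('w33'); print(proj(c,[[.6733,.0095,.21]])*1.5)
E
```

```text
t 54.7 pos [0.6737 0.0116 0.3011] yaw -179.82 tilt 0.02 F [-0.  -0.8 -1.6] op 1.004 j [ -9.  30.  69.   0.  81. -99.]
cmd [0.6733, 0.0095, 0.3, 180]
[[379.82385765 294.13460691]]
```

View pics/w33.png

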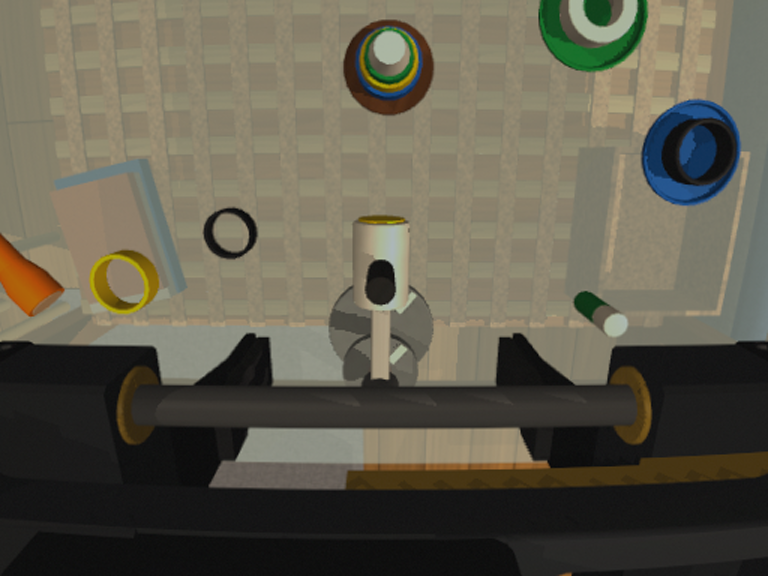

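```bash
python3 - <<'E'
from h import *
im=np.load('pics/w33.npy'); save(im,'w33c',(210,180,300,260),8)
E
```

```text
(no output)
```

View pics/w33c.png

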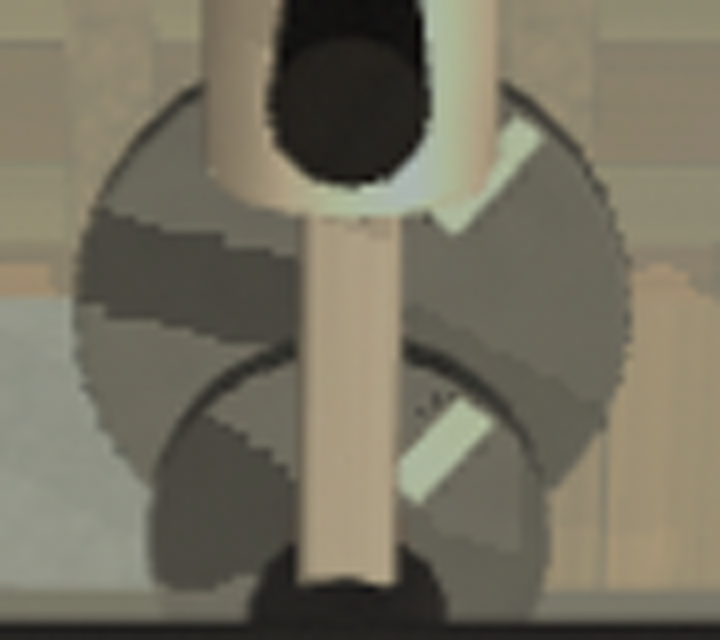

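```bash
python3 - <<'E'
from h import *
c=json.load(open('pics/w33.json'))
S=lambda x,y:((x+.5)/8+210-.5,(y+.5)/8+180-.5)
for a,b,z in (((455,235),(545,130),.013),((418,503),(493,422),.112),((397,470),(465,400),.112),((355,588),(350,100),.148)):
    p,q=at(c,S(*a),z),at(c,S(*b),z); d=q-p; print(p.round(4),q.round(4),np.degrees(np.arctan2(d[1],d[0])))
p=(at(c,S(418,503),.112)+at(c,S(397,470),.112)+at(c,S(493,422),.112)+at(c,S(465,400),.112))/4
print(p)
# hinge estimate: base disc ellipse fit
print('base', at(c,S(352,300),.01))
E
```

```text
[0.7532 0.0286 0.013 ] [0.732  0.0455 0.013 ] 141.43547342008654
[0.763  0.0196 0.112 ] [0.7493 0.031  0.112 ] 140.11760688068765
[0.7574 0.0163 0.112 ] [0.7457 0.0266 0.112 ] 138.5450334953843
[0.7592 0.0099 0.148 ] [0.6875 0.0092 0.148 ] -179.40323161546357
[0.75385997 0.02336906 0.112     ]
base [0.767749   0.00870338 0.01      ]
```

Emit:
{"name": "play_rows", "arguments": {"fingers": [100, 100, 100, 100, 100, 255, 255, 255, 255, 255, 255, 255, 255], "linear": [[0, -1.5, 40], [0, -1.5, 80], [0, -1.5, 110], [0, -1.5, 124], [0, -1.5, 124], [0, -1.5, 124], [0, -1.5, 124], [0, -1.5, 124], [0, -1.5, 124], [0, -1.5, 124], [0, -1.5, 124], [0, -1.5, 124], [0, -1.5, 124]], "rot": [[0, 0, 0], [0, 0, 0], [0, 0, 0], [0, 0, 0], [0, 0, 0], [0, 0, 0], [0, 0, 0], [0, 0, 0], [0, 0, 0], [0, 0, 0], [0, 0, 0], [0, 0, 0], [0, 0, 0]]}}

```text
time_s: 56.05
position: [0.6746, 0.0088, 0.1771]
tcp_rot: [[-1.0, -0.002, 0.001], [-0.002, 1.0, 0.0], [-0.001, 0.0, -1.0]]
force: [-1.2, -0.2, 4.1]
opening: 0.197
```

```bash
python3 - <<'E'
from h import *
s=state(); p=s['position']
h=np.array([.773,.0078]); w=180; z=p[2]
p0=p[:2]; r=np.linalg.norm(p0-h); a0=np.degrees(np.arctan2(*(p0-h)[::-1])); print(r,a0)
tgt=140
done([p0[0],p0[1],z,w])
v=[]
for i in range(1,11):
    a=a0+(tgt-a0)*i/10; q=h+r*np.array([np.cos(np.radians(a)),np.sin(np.radians(a))]); v.append([q[0],q[1],z,w+a-a0])
plan(*v)
E
```

```text
t 56.05 pos [0.6746 0.0088 0.1771] yaw -179.91 tilt 0.04 F [-1.2 -0.2  4.1] op 0.197 j [ -9.  37.  77.   0.  66. -99.]
cmd [0.6733, 0.0095, 0.3, 180]
0.09842582153466245 179.39807386023378
lin [-0.3, 6.8, 0.0] rotz 3.9 rows>= 0.5
lin [-1.1, 13.5, 0.0] rotz 7.9 rows>= 0.5
lin [-2.3, 20.1, 0.0] rotz 11.8 rows>= 0.5
lin [-4.0, 26.7, 0.0] rotz 15.8 rows>= 0.5
lin [-6.1, 33.1, 0.0] rotz 19.7 rows>= 0.5
lin [-8.7, 39.4, 0.0] rotz 23.6 rows>= 0.5
lin [-11.7, 45.4, 0.0] rotz 27.6 rows>= 0.5
lin [-15.1, 51.3, 0.0] rotz 31.5 rows>= 0.5
lin [-18.9, 56.9, 0.0] rotz 35.5 rows>= 0.5
lin [-23.0, 62.2, 0.0] rotz 39.4 rows>= 0.5
```

Emit:
{"name": "play_rows", "arguments": {"fingers": [255, 255, 255, 255, 255, 255, 255, 255, 255, 255, 255, 255, 255, 0, 0, 0, 0, 0], "linear": [[-0.3, 6.8, 0], [-1.1, 13.5, 0], [-2.3, 20.1, 0], [-4, 26.7, 0], [-6.1, 33.1, 0], [-8.7, 39.4, 0], [-11.7, 45.4, 0], [-15.1, 51.3, 0], [-18.9, 56.9, 0], [-23, 62.2, 0], [-23, 62.2, 0], [-23, 62.2, 0], [-23, 62.2, 0], [-23, 62.2, 0], [-23, 62.2, 0], [-23, 62.2, 0], [-23, 62.2, 0], [-23, 62.2, 0]], "rot": [[0, 0, 4], [0, 0, 8], [0, 0, 12], [0, 0, 16], [0, 0, 20], [0, 0, 24], [0, 0, 28], [0, 0, 32], [0, 0, 35.5], [0, 0, 39.5], [0, 0, 39.5], [0, 0, 39.5], [0, 0, 39.5], [0, 0, 39.5], [0, 0, 39.5], [0, 0, 39.5], [0, 0, 39.5], [0, 0, 39.5]]}}

```text
time_s: 57.85
position: [0.6971, 0.0708, 0.1761]
tcp_rot: [[-0.773, 0.635, -0.001], [0.635, 0.773, -0.0], [0.0, -0.0, -1.0]]
force: [0.2, -0.2, -0.8]
opening: 0.562
```

Emit:
{"name": "play_rows", "arguments": {"fingers": [0, 0, 0, 0, 0, 0], "linear": [[0, 0, -40], [0, 0, -80], [0, 0, -124], [0, 0, -124], [0, 0, -124], [0, 0, -124]], "rot": [[0, 0, 0], [0, 0, 0], [0, 0, 0], [0, 0, 0], [0, 0, 0], [0, 0, 0]]}}

```text
time_s: 58.45
position: [0.6962, 0.071, 0.2988]
tcp_rot: [[-0.773, 0.635, -0.003], [0.635, 0.773, 0.0], [0.003, -0.002, -1.0]]
force: [-0.4, -1.1, 0.1]
opening: 0.99
```

```bash
python3 - <<'E'
from h import *
s=state(); c,im=shot('w34')
E
```

```text
t 58.45 pos [0.6962 0.071  0.2988] yaw 140.59 tilt 0.19 F [-0.4 -1.1  0.1] op 0.99 j [ -3.  33.  65.  -0.  83. -54.]
cmd [0.6976014463539516, 0.0710668985556996, 0.17713967458422375, 140.60192613976622]
```

View pics/w34.png

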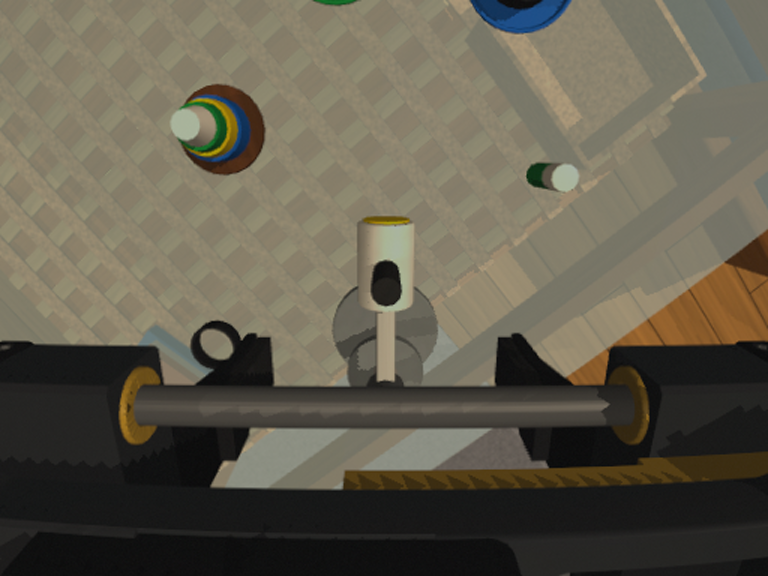

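Emit:
{"name": "play_rows", "arguments": {"fingers": [0, 0, 0, 0, 0, 0, 0, 0, 0, 0, 0, 0, 0], "linear": [[0, -20, -50], [60, -270, -60], [60, -270, -60], [60, -270, -60], [60, -270, -60], [60, -270, -60], [60, -270, -60], [60, -270, -60], [60, -270, -60], [60, -270, -60], [60, -270, -60], [60, -270, -60], [60, -270, -60]], "rot": [[0, 0, 0], [0, 0, 0], [0, 0, 0], [0, 0, 0], [0, 0, 0], [0, 0, 0], [0, 0, 0], [0, 0, 0], [0, 0, 0], [0, 0, 0], [0, 0, 0], [0, 0, 0], [0, 0, 0]]}}

```text
time_s: 59.8
position: [0.4798, -0.099, 0.3603]
tcp_rot: [[-0.773, 0.634, -0.0], [0.634, 0.773, 0.0], [0.0, -0.0, -1.0]]
force: [0.2, 0.9, 0.4]
opening: 1.0
```

```bash
python3 - <<'E'
from h import *
s=state(); shot('s35','scene',4,(200,150,400,290)); shot('t35','top',5,(140,90,290,230)); shot('w35')
E
```

```text
t 59.8 pos [ 0.4798 -0.099   0.3603] yaw 140.65 tilt 0.02 F [0.2 0.9 0.4] op 1.0 j [-25.  11.  90.   0.  79. -75.]
cmd [0.6976014463539516, 0.0710668985556996, 0.17713967458422375, 140.60192613976622]
```

View pics/s35.png

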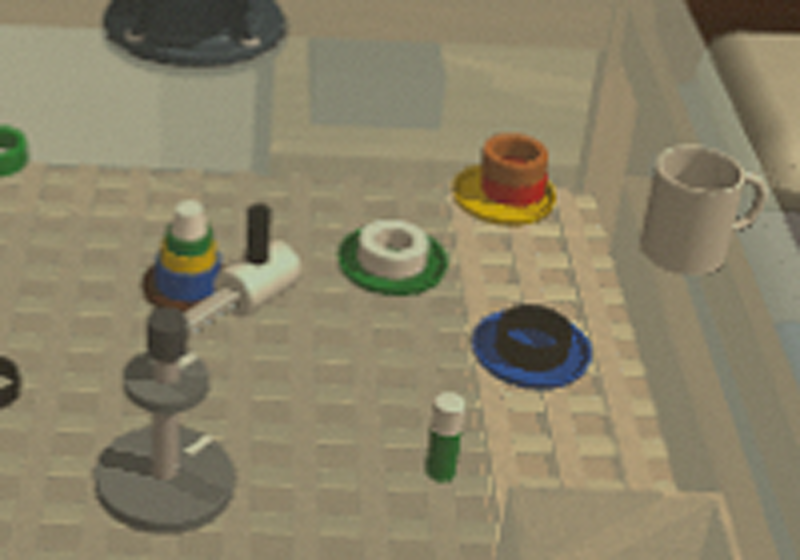

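View pics/t35.png

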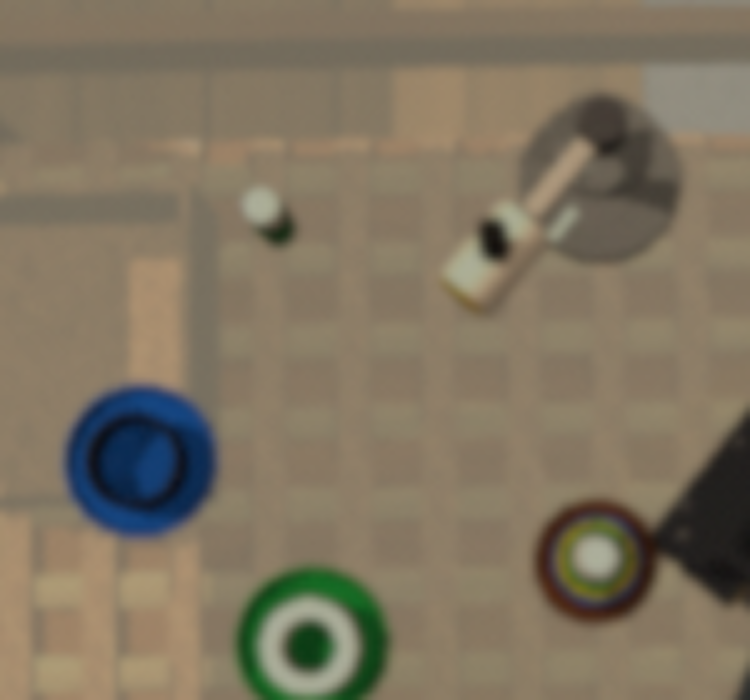

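```bash
python3 - <<'E'
from h import *
ct=get_calibration('top'); cs=get_calibration('scene')
T=lambda x,y:((x+.5)/5+140-.5,(y+.5)/5+90-.5)
S=lambda x,y:((x+.5)/4+200-.5,(y+.5)/4+150-.5)
h=np.array([.7738,.0072])
for n,p in (('top',at(ct,T(491,232),.21)),('scene',at(cs,S(259,210),.21))):
    d=p[:2]-h; print(n,p,np.hypot(*d),np.degrees(np.arctan2(d[1],d[0])))
a,b=at(ct,T(550,240),.012),at(ct,T(577,207),.012); d=a-b; print('mark',a,b,np.degrees(np.arctan2(d[1],d[0])))
E
```

```text
top [0.69698094 0.07130254 0.21      ] 0.10005150002282133 140.15630502574908
scene [0.69829075 0.07190702 0.21      ] 0.09944167379864212 139.40535174750636
mark [0.7334958 0.0409435 0.012    ] [0.75560381 0.02261914 0.012     ] 140.34615413633816
```

View pics/w35.png

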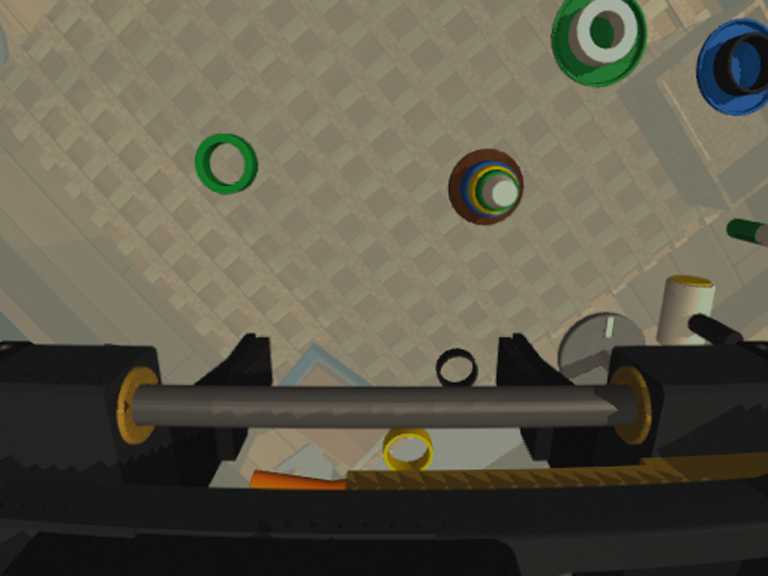

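```bash
python3 - <<'E'
from h import *
print(bot.hand_in()); print(bot.read_state()['time_s'])
E
```

```text
the job is handed in; nothing more can be done
None
the job is handed in; nothing more can be done
```

I finished the job and handed it in at about 60 s; the interface gave no verdict.

- **Lamp:** I swung it onto the sizer, released it, and swung it back at the end. The last check put the arm at about 139.4 to 140.2° against the parking mark at about 140.3°, so it is well within 0.12 rad.
- **Sizing:** All four bangles were present and sized in order. Red stopped on yellow, white on green, black on blue and wood on yellow. After each release the wrist and scene pictures showed the bangle level on its step.
- **Dishes:** White and black lie flat, close to the centres of the green and blue dishes. Red lies flat in the yellow dish with wood stacked level on it, about 7 mm off centre.
- **Disagreement:** Red was knocked aside in its dish before wood arrived, to about 12 mm off centre (limit 22 mm). I left it there and stacked wood partly to match. I did not measure red again after stacking; the later pictures show it flat inside the rim.
- **Bystanders:** I saw no contact with the mug, flashlight, lip balm or binder clip. I judged this from the pictures and did not measure their final positions.

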